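Load the slip-casting carousel

ROBOT

A 6-joint arm with a two-finger parallel gripper is mounted at the origin on the work surface. World frame = base frame: x ahead of the robot, y to its left, z up, the work surface at z = 0. Lengths are in mm, angles in rad, forces in N, time in s.
With the tool pointing down it reaches from about 275 to 750 mm from the base axis. Payload 10.2 kg.
Tool frame: the origin (TCP) lies at the very end of the fingers, on their centre line; the grasp point (between the pads) lies 19 mm behind it; z points along the fingers, x is the direction in which the jaws open and shut, and the axes are right-handed (so a half turn about z gives the same grasp; the last joint's range is limited). The gripper opens to 85 mm and grips with 20 to 120 N. Pads are 22 mm wide; open, the fingers measure 114 mm over their backs; the gripper's body (76 mm by 85 mm) begins 54 mm behind the grasp point. The pads swing forward as they close: fully open they stand 13 mm farther back than shut.
Start: joints at [-1.558, 0.313, 1.498, -0, 1.331, -0.223], TCP at [122.637, -510.481, 231.294] pointing down, gripper open.
Joint ranges: [-2.94, 2.94], [-0.97, 2.17], [0.19, 2.56], [-1.23, 4.37], [0.02, 3.11], [-2.88, 2.88]. Speed limits (rad/s): [2.39, 2.39, 3.01, 3.14, 3.14, 3.14].

INTERFACE

Orientations are given as a unit quaternion [w, x, y, z].
In Python, from rig import ctrl, cams gives the robot as it stands.
- The arm moves only by the tool play_rows, never from a script. Its argument "steps" is a list of rows, each a list of 2 entries, a list of its own where there are three numbers: the shift along the tool's x, y, z normalised to -1 to 1, where 1 is 0.75 m, then the turn, a rotation vector about the tool's x, y, z normalised to -1 to 1, where 1 is 45 degrees. A call has 1 to 20 rows; each row shifts and turns the commanded pose from where the row before left it, along the tool's axes as they then stand; what a row does not reach is not made up. A row lasts 1/10 s, in which the tool goes at most 50 mm and 8.59 degrees, less where a joint would pass 70% of its speed; a pose out of reach is approached as far as the arm can. A call with a number of a shift or a turn outside -1 to 1 is refused whole. A call with a gripper value outside its range is refused whole. "grip" is the closure, from 0 (fully open) to 1 (shut), set as the call begins (left out, the last holds). The fingers move at their own pace and stop on an object; "squeeze" is the grip in N (left out, the last holds). Time passes only in rows, so rows that do not move let the fingers close. It gives the time, the measured TCP pose, the force and the opening at its end, in the units of the state.
- ctrl.sense(): the state, without advancing time (a new reading comes with each control period).
- cams.capture(name): name is "scene" or "top" or "wrist"; returns the picture (480x640x3 uint8, red, green, blue); there is no depth.
- cams.camera_info(name): a dict with "fx", "fy", "cx", "cy" (pixels), "xyz" and "attitude" of the camera in the world. Camera axes: x right, y up, looking along -z (the intrinsics and any distortion apply to the point x, -y, -z); pixel columns grow to the right and rows downward; lengths in mm; the calibration is good to about 2 mm. A picture is of the moment at which its call begins: read the wrist's pose just before it. camera_info takes no time and is no camera call; for the wrist camera it gives the pose at the moment of the call.
- ctrl.finish_job(): hands the job in, once; it reports no verdict.
Trained networks look in the newest picture that a camera, given by its name, has taken for a name from the list of things; names that differ only in an ending like _2 or _b are one class to them, and where a whole thing is asked for, a point or a joint stands for the part that bears it (a point fixed in the world has none). Each returns a list of dicts, best first, with "p" (0 to 1); they miss things now and then, are a little off and sometimes report something else, mostly with a low value. They report only what shows in the picture. A call takes as long as a camera call. They do not tell look-alikes from the thing itself.
- cams.search_frame(camera, thing): "rect" ([centre column, centre row, width, height] in pixels, round what is visible of it).
- cams.tip_of(camera, thing): "pixel" ([column, row] in pixels: a listed point, or the origin of a listed thing).
The state is a dict: "time_s": time; "joints": joint angles; "dq": joint speeds; "tau": joint torques, N m; "eef_pos": TCP position; "ee_rot": TCP orientation; "force": force on the tool from outside, world axes, zero at the start; "wrist_torque": the same for the moment, N m; "grip_width": opening from 0.0 (shut) to 1.0 (fully open).
Only numpy, scipy, OpenCV 4.12 (cv2) and the standard library are available. Lean on these libraries where they do the work, as an engineer would, in place of code of your own. Each camera call takes 0.05 s, during which the arm holds its last target.

TASK

Load all the plaster moulds into the casting carousel: swing the yellow gate fully open, then slide the moulds one by one along the loading table and single file between the guide rails, each fully home into the pocket that faces the rails, and after each one turn the carousel clockwise by one click with its black bar handle, so that the moulds fill neighbouring pockets without a gap and an empty pocket faces the rails at the end. Then swing the gate fully shut. The moulds stay standing on the metal and are never lifted or tipped over, and the roll of tape, the yellow meter and the clay disc are left alone.

Things in the scene. Friction and masses are not known exactly. Their poses are not given: they have to be found in the camera images.
- machine: fixed casting machine: carousel, lane and loading table, all on one level 12 mm above the bench. Origin on the carousel's vertical axis, at bench height; y runs along the middle of the lane away from the carousel, x is 90 degrees clockwise of y seen from above. A guard ring of inner radius 139 mm, open to the lane, surrounds the carousel; a column 212 mm tall stands at x 130, y -165 mm
- lane_mid (a point): middle of the lane, at its floor (machine y = 212 mm). The steel guide rails are parallel from machine y = 144 to 280 mm, inner faces at x = +-37.5 mm, then flare out to x = +-80 mm at y = 350 mm, whence straight fences run out to the table's sides. All these and the guard ring lie 10 to 26 mm above the floor, so fingertips 32 mm above the floor pass over them
- lane_mouth (a point): middle of the lane where the parallel rails begin, at floor level (machine y = 280 mm). Beyond it the aluminium loading table reaches to y = 600 mm, x = +-172 mm, with rims 14 mm high; the moulds stand on it at the start
- carousel (a joint): angle, rad: 0 at the start, grows clockwise seen from above, range -0.25 to 6.4. Clicks every pi/3 (six pockets), up to 0.2 N m: let go within 15 degrees of a click it swings in. In each, a pocket faces the lane. The moulds ride on the platter in the pockets of a blue star wheel, arms to radius 106 mm, 6 to 34 mm above the floor; fully home, a mould's axis is at radius 99 to 104 mm
- handle (a point): middle of the black bar handle on the carousel's axis, 139 mm above the bench. The bar is 110 mm long, 20 mm wide, 28 mm tall (125 to 153 mm above the bench) and turns with the carousel. The point's x axis runs along the bar; at joint 0 the bar lies along the machine's x
- gate (a joint): angle of the yellow gate, rad: 0 shut (bar across the opening of the guard ring, at the carousel's end of the lane), 1.62 fully open (bar above and along the rail on the machine's +x side). Opening turns it clockwise seen from above; it stays where it is left, friction 0.06 N m
- gate_hinge (a point): on the gate's vertical hinge axis, 85 mm above the bench (machine x 54, y 152 mm)
- gate_pin (a point): grip point on the gate's upright red pin, 85 mm above the bench, 92 mm from the hinge axis. The pin is 14 mm thick and stands from 54 to 106 mm above the bench; the bar under it is 12 mm tall (42 to 54 mm above the bench), 10 mm thick and ends 10 mm beyond the pin
- station0 (a point): fixed point where a mould fully home in a pocket stands when the carousel rests in a click, in front of the lane: 100 mm from the carousel's axis towards the lane; 12 mm above the bench
- station1 (a point): fixed point where a mould fully home in a pocket stands when the carousel rests in a click, 1 click (60 degrees) clockwise from the lane, 100 mm from the carousel's axis; 12 mm above the bench
- station2 (a point): fixed point where a mould fully home in a pocket stands when the carousel rests in a click, 2 clicks (120 degrees) clockwise from the lane, 100 mm from the carousel's axis; 12 mm above the bench
- station3 (a point): fixed point where a mould fully home in a pocket stands when the carousel rests in a click, 3 clicks (180 degrees) clockwise from the lane, 100 mm from the carousel's axis; 12 mm above the bench
- station4 (a point): fixed point where a mould fully home in a pocket stands when the carousel rests in a click, 4 clicks (240 degrees) clockwise from the lane, 100 mm from the carousel's axis; 12 mm above the bench
- mould0: white plaster mould, an upright cylinder 70 mm across and 60 mm tall with a pour hole in the top and two dark rubber bands, 0.22 to 0.4 kg. Origin: centre of its underside. Between two and four of the moulds are present; None from the start means absent
- mould1: white plaster mould, an upright cylinder 70 mm across and 60 mm tall with a pour hole in the top and two dark rubber bands, 0.22 to 0.4 kg. Origin: centre of its underside. Between two and four of the moulds are present; None from the start means absent
- mould2: white plaster mould, an upright cylinder 70 mm across and 60 mm tall with a pour hole in the top and two dark rubber bands, 0.22 to 0.4 kg. Origin: centre of its underside. Between two and four of the moulds are present; None from the start means absent
- mould3: white plaster mould, an upright cylinder 70 mm across and 60 mm tall with a pour hole in the top and two dark rubber bands, 0.22 to 0.4 kg. Origin: centre of its underside. Between two and four of the moulds are present; None from the start means absent
- tape: bystander: roll of cream tape lying flat, 96 mm across, 45 mm tall; origin at the centre of its underside
- meter: bystander: yellow hand-held meter, 85 x 150 x 34 mm; origin at the centre of its underside
- disc: bystander: flat clay disc, 120 mm across, 14 mm thick; origin at the centre of its underside
Mind the look-alikes: they are no part of the job. What is shaped like the mould1 but orange, purple or turquoise is not meant.

How it is judged (in metres and radians):
On the way, in this order (a step that is already met when the one before it is completed fails the run):
1. the gate is swung fully open (value of joint gate above 1.4 rad), for 0.2 s.
2. every mould stands in its own pocket, in neighbouring pockets from the one just past the rails onward, an empty pocket faces the rails, and the carousel rests in a click ((horizontal distance between mould0 and station1 below 0.015 m or horizontal distance between mould0 and station2 below 0.015 m or horizontal distance between mould0 and station3 below 0.015 m or horizontal distance between mould0 and station4 below 0.015 m) and (horizontal distance between mould1 and station1 below 0.015 m or horizontal distance between mould1 and station2 below 0.015 m or horizontal distance between mould1 and station3 below 0.015 m or horizontal distance between mould1 and station4 below 0.015 m) and (horizontal distance between mould2 and station1 below 0.015 m or horizontal distance between mould2 and station2 below 0.015 m or horizontal distance between mould2 and station3 below 0.015 m or horizontal distance between mould2 and station4 below 0.015 m) and (horizontal distance between mould3 and station1 below 0.015 m or horizontal distance between mould3 and station2 below 0.015 m or horizontal distance between mould3 and station3 below 0.015 m or horizontal distance between mould3 and station4 below 0.015 m) and horizontal distance between any of mould0, mould1, mould2, mould3 and station1 below 0.015 m and horizontal distance between any of mould0, mould1, mould2, mould3 and station2 below 0.015 m and ((not (horizontal distance between mould0 and station4 below 0.015 m) and not (horizontal distance between mould1 and station4 below 0.015 m) and not (horizontal distance between mould2 and station4 below 0.015 m) and not (horizontal distance between mould3 and station4 below 0.015 m)) or horizontal distance between any of mould0, mould1, mould2, mould3 and station3 below 0.015 m) and angle between each of mould0, mould1, mould2, mould3's own z axis and vertical below 0.1 rad and (value of joint carousel between 2.0244 and 2.1644 rad or value of joint carousel between 3.0716 and 3.2116 rad or value of joint carousel between 4.1188 and 4.2588 rad or value of joint carousel between 5.166 and 5.306 rad or value of joint carousel between 6.2132 and 6.3532 rad)), for 0.3 s.
3. the gate is swung fully shut (value of joint gate below 0.12 rad), for 0.2 s.
At the end, for the whole second after the job is handed in: Every mould upright, its axis within 15 mm of one of stations 1 to 4 (1 is one click past the lane), filled from 1 on without a gap, none facing the lane; carousel within 0.07 rad of a click; gate shut to within 0.12 rad; all at rest (all of step 2 and value of joint gate below 0.12 rad and linear speed of each of mould0, mould1, mould2, mould3 below 0.02 m/s and velocity of joint carousel below 0.1 rad/s); the robot touches nothing.
It fails at once if a mould is lifted off the metal (more than 25 mm) (height (world z) of any of mould0, mould1, mould2, mould3 above 0.037 m).
It fails at once if a mould is tipped over (angle between any of mould0, mould1, mould2, mould3's own z axis and vertical above 0.7 rad).
It fails at once if the tape, the meter or the clay disc is pushed away (more than 30 mm) (distance of any of tape, meter, disc from where it was at the start of the episode above 0.03 m).
Of mould0, mould1, mould2, mould3 only 2 to 4 are there at a start; the rules pass over those that are not, and their reading is None.
At some moment in a run one of mould0, mould1, mould2, mould3 may be knocked a few centimetres aside while the robot is not near it.
Once in a run the grip may slacken for a moment while it holds something.
It also fails if it takes over 210 s, if anything falls off the work surface, if the arm or the gripper's body presses on something with over 40 N, if the wrist force passes 120 N, or if a joint passes its speed limit or range.

## Working session

There is one attempt and no reset: what is moved stays moved. The work goes in short steps, Python scripts to look and compute and a tool call to move; the robot and the scene stay as the last step left them, time stands still between calls to the robot, and variables do not carry over. Pictures are saved under pics/ and viewed, and the job is handed in when it is done.

Besides the shell and the picture viewer there is one more tool, called after "Request:" in YAML: its name, and indented under it one key for each argument. play_rows: Moves the arm, as the interface text tells. Its arguments: {"type":"object","properties":{"steps":{"type":"array"},"grip":{"type":"number"},"squeeze":{"type":"number"}},"required":["steps"]}

```bash
mkdir -p pics; ls; python3 - <<'E'
from rig import ctrl,cams
import cv2
print(ctrl.sense())
for n in ["scene","top","wrist"]:
    im=cams.capture(n); cv2.imwrite(f"pics/{n}0.png",im[:,:,::-1]); print(n,cams.camera_info(n))
E
```

```text
pics
{'time_s': 0.0, 'joints': array([-1.55840242e+00,  3.13477151e-01,  1.49846785e+00,  4.80040358e-05,
        1.33102240e+00, -2.23391006e-01]), 'dq': array([ 0.00268044, -0.00018933, -0.00031299,  0.00075914,  0.00060922,
       -0.00038342]), 'tau': array([ 1.58104260e-03, -4.12262678e+01, -2.59743440e+01, -1.03748957e-04,
        4.09666260e-03, -1.20084738e-05]), 'eef_pos': array([ 122.64447523, -510.19515204,  230.70961311]), 'ee_rot': array([-5.49181596e-04,  7.85364424e-01, -6.19033318e-01, -4.14033453e-04]), 'force': array([ 0.48045324, -0.20822571, -0.21460553]), 'wrist_torque': array([-0.0293399 , -0.00602082, -0.03937181]), 'grip_width': 1.001017344045845}
scene {'fx': 624.6334881745594, 'fy': 624.6334881745594, 'cx': 318.49000442341685, 'cy': 245.48835422941275, 'xyz': array([1993.96832961, -702.27116548, 1278.78680907]), 'attitude': array([0.75479386, 0.37536152, 0.24197485, 0.48045617])}
top {'fx': 555.2752869137943, 'fy': 555.2752869137943, 'cx': 314.62597793678617, 'cy': 241.60546380482887, 'xyz': array([ 496.30591847,  -53.27332517, 1646.33951383]), 'attitude': array([ 0.70994713,  0.01614489, -0.0206264 , -0.70376769])}
wrist {'fx': 408.95186891292894, 'fy': 408.95186891292894, 'cx': 328.7730055798135, 'cy': 238.55912450418637, 'xyz': array([ 195.30459257, -492.25510808,  372.89087819]), 'attitude': array([ 0.77695562, -0.11443066,  0.09076091, -0.61237901])}
```

View pics/top0.png

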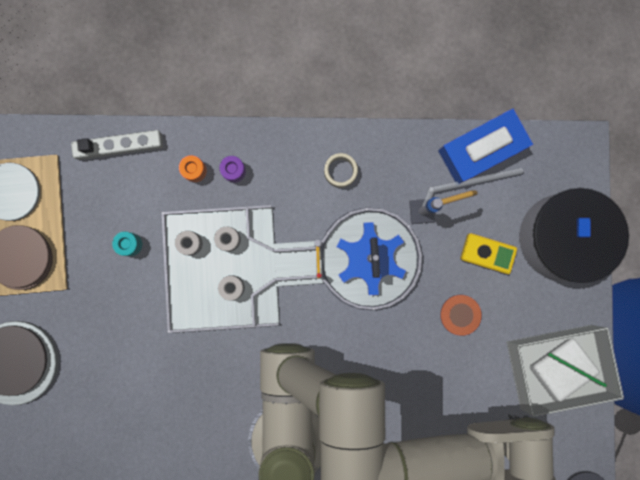

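View pics/scene0.png

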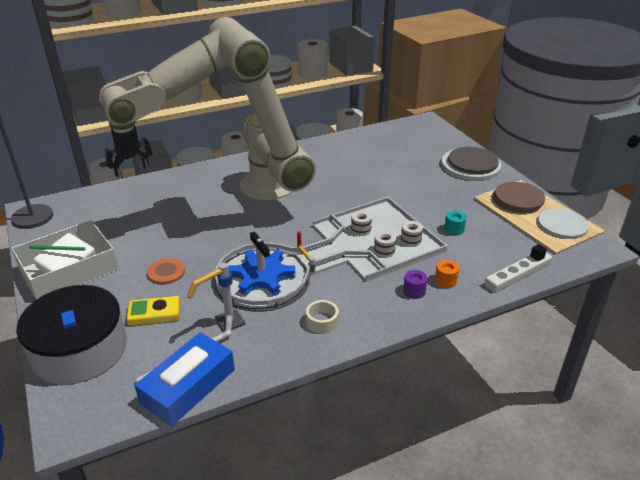

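View pics/wrist0.png

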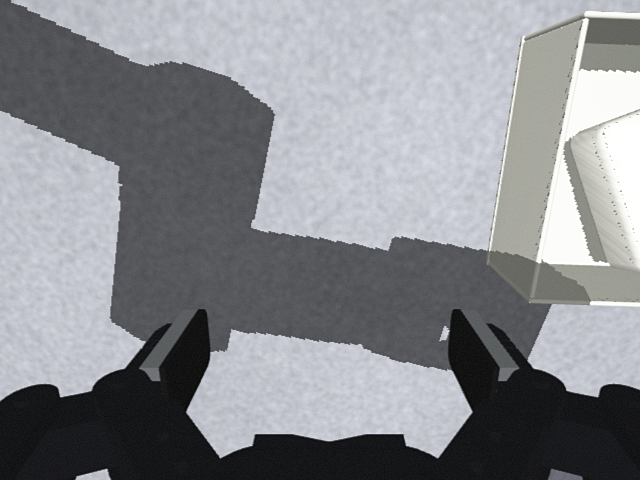

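Candidates for the moulds in the top view: white ones with bands at (188,243), (228,239) and (231,288). The look-alikes are orange (191,168), purple (232,168) and turquoise (125,243). Three moulds are present. Next I measure.

```bash
cat > h.py <<'E'
import numpy as np, cv2
from scipy.spatial.transform import Rotation as R
from scipy.optimize import least_squares
from rig import ctrl,cams
def rot(q): return R.from_quat([q[1],q[2],q[3],q[0]])
def proj(P,ci):
    p=rot(ci["attitude"]).inv().apply(np.atleast_2d(P)-ci["xyz"])
    return np.c_[ci["cx"]+ci["fx"]*p[:,0]/-p[:,2], ci["cy"]+ci["fy"]*-p[:,1]/-p[:,2]]
def unproj(px,z,ci):
    px=np.atleast_2d(np.array(px,float))
    d=np.c_[(px[:,0]-ci["cx"])/ci["fx"],-(px[:,1]-ci["cy"])/ci["fy"],-np.ones(len(px))]
    d=rot(ci["attitude"]).apply(d)
    return ci["xyz"]+d*((z-ci["xyz"][2])/d[:,2])[:,None]
def m2w(p,M):
    c,s=np.cos(M[2]),np.sin(M[2]); p=np.atleast_2d(p)
    return np.c_[M[0]+c*p[:,0]-s*p[:,1],M[1]+s*p[:,0]+c*p[:,1]]
def w2m(p,M):
    c,s=np.cos(M[2]),np.sin(M[2]); p=np.atleast_2d(p)[:,:2]-np.array(M[:2])
    return np.c_[c*p[:,0]+s*p[:,1],-s*p[:,0]+c*p[:,1]]
E
python3 - <<'E'
from h import *
img=cams.capture("top");ci=cams.camera_info("top")
sc=cams.capture("scene");cs=cams.camera_info("scene")
pts={"handle":(0,0,139),"gate_hinge":(54,152,85),"gate_pin":(-38,152,85),"lane_mid":(0,212,12),"lane_mouth":(0,280,12),"station0":(0,100,12),"station1":(86.6,50,12),"station2":(86.6,-50,12),"station3":(0,-100,12),"station4":(-86.6,-50,12),"machine":(0,0,0)}
obs=[]
for k,v in pts.items():
    for c,i in (("top",ci),("scene",cs)):
        r=cams.tip_of(c,k)
        if r and r[0]["p"]>.3:
            obs.append((k,c,v,r[0]["pixel"])); 
def res(M,full=False):
    out=[]
    for k,c,v,px in obs:
        w=np.append(m2w(v[:2],M)[0],v[2]); out.append(proj(w,ci if c=="top" else cs)[0]-px)
    return np.array(out) if full else np.ravel(out)
s=least_squares(res,[450,-230,0.0],loss="soft_l1"); M=s.x; print(M)
for o,e in zip(obs,res(M,True)): print(o[0],o[1],np.round(o[3],1),np.round(e,1))
for c,i in (("top",ci),("scene",cs)):
    for r in cams.tip_of(c,"mould0"):
        w=unproj(r["pixel"],12,i)[0]; print(c,r["p"],np.round(r["pixel"]),np.round(w),np.round(w2m(w,M)))
np.save("M.npy",M)
cv2.imwrite("pics/crop.png",cv2.resize(img[190:350,150:430,::-1],None,fx=2.8,fy=2.8,interpolation=cv2.INTER_CUBIC))
E
```

```text
[ 5.31293589e+02 -2.19408158e+02  5.20431553e-02]
handle top [379.4 257.9] [-7.1  0.2]
handle scene [260.4 245.2] [ 1.5 -2.4]
gate_hinge top [314.4 244.4] [ 0.9 -2.7]
gate_hinge scene [310.9 252.9] [ 3.4 -0.9]
gate_pin top [191.2 244.8] [125.6  29.6]
gate_pin scene [301.9 237.7] [-0.7 -1. ]
lane_mid top [298.2 262.8] [-2.6 -0.6]
lane_mid scene [320.8 259.6] [ 2.2 -4.1]
lane_mouth top [368.5 257. ] [-96.1   6.2]
lane_mouth scene [337.1 250.4] [ 3.9 -0.8]
station0 top [335.1 262.4] [-1.5 -1.8]
station0 scene [290.8 286.6] [  1.7 -21.1]
station1 top [335.1 262.4] [ 14.1 -31.9]
station1 scene [290.8 286.6] [-0.5 -0.9]
station2 top [335.1 262.4] [ 47.9 -33.4]
station2 scene [290.8 286.6] [-30.    9.2]
station3 top [335.1 262.4] [66.3 -4.8]
station3 scene [290.8 286.6] [-55.9  -2.1]
station4 top [335.1 262.4] [50.8 25.4]
station4 scene [290.8 286.6] [-51.5 -22.1]
machine top [365.9 260.1] [ 1.2 -0.9]
machine scene [262.2 278. ] [ 2.3 -0.2]
top 0.93 [227. 237.] [592. 196.  12.] [[ 83. 411.]]
top 0.84 [233. 168.] [796. 180.  12.] [[285. 385.]]
top 0.81 [234. 287.] [446. 172.  12.] [[-64. 395.]]
top 0.81 [192. 242.] [576. 297.  12.] [[ 71. 513.]]
top 0.75 [194. 174.] [778. 297.  12.] [[273. 503.]]
top 0.58 [133. 245.] [567. 470.  12.] [[ 72. 686.]]
scene 0.97 [360. 227.] [431. 180.  12.] [[-80. 404.]]
scene 0.88 [415. 239.] [570. 315.  12.] [[ 67. 531.]]
scene 0.78 [413. 293.] [806. 162.  12.] [[294. 367.]]
scene 0.77 [387. 250.] [584. 198.  12.] [[ 74. 414.]]
scene 0.68 [444. 280.] [794. 284.  12.] [[288. 489.]]
scene 0.6 [454. 233.] [598. 456.  12.] [[102. 671.]]
```

View pics/crop.png

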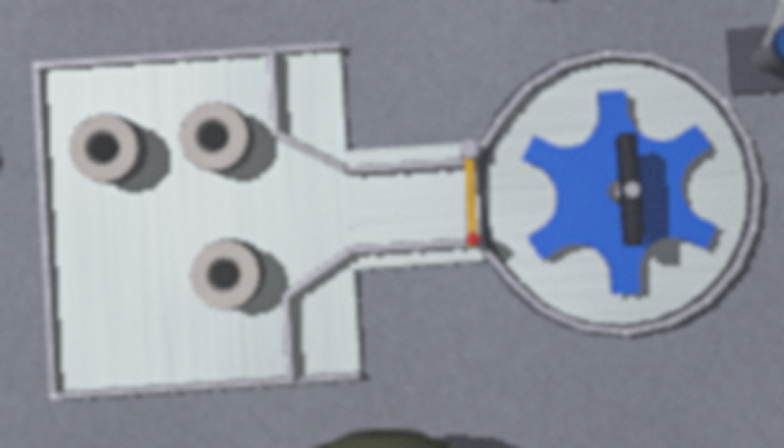

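The crop shows three white banded moulds at (104,148), (213,135) and (226,273). The gate is shut with its red pin at (474,239), and the handle is at (630,190). I'll refine the machine pose with hand-picked points.

```bash
python3 - <<'E'
from h import *
img=cams.capture("top");ci=cams.camera_info("top")
sc=cams.capture("scene");cs=cams.camera_info("scene")
pk=[("tab+",(172,600,26),(38,66)),("tab-",(-172,600,26),(54,396)),("pin",(-38,152,106),(474,239)),("handle",(0,0,153),(631,189)),("ring",(0,0,38),(622,194)),
("star+x",(106,0,46),(612,93)),("star-x",(-106,0,46),(629,293)),("flare+",(80,350,38),(277,135)),("flare-",(-80,350,38),(293,293))]
obs=[(n,v,(150+p[0]/2.8,190+p[1]/2.8)) for n,v,p in pk]
def res(M,full=False):
    out=[proj(np.append(m2w(v[:2],M)[0],v[2]),ci)[0]-px for k,v,px in obs]
    return np.array(out) if full else np.ravel(out)
s=least_squares(res,[530,-219,0.05],loss="soft_l1"); M=s.x; print(M)
for o,e in zip(obs,res(M,True)): print(o[0],np.round(e,1))
# moulds: top centre z=72
for p in [(104,148),(213,136),(226,273)]:
    w=unproj((150+p[0]/2.8,190+p[1]/2.8),72,ci)[0]; print(np.round(w),np.round(w2m(w,M)))
np.save("M.npy",M)
def line(im,i,P,col):
    q=proj(P,i); cv2.polyline(im,[np.round(q*16).astype(int)],False,col,1,cv2.LINE_AA,4)
for nm,im,i in(("top",img,ci),("scene",sc,cs)):
    im=np.ascontiguousarray(im[:,:,::-1])
    f=lambda a,z:np.c_[m2w(a,M),np.full(len(a),z)]
    t=np.linspace(0,6.3,60)
    line(im,i,f(139*np.c_[np.cos(t),np.sin(t)],38),(0,0,255))
    line(im,i,f([(37.5,144),(37.5,280),(80,350),(172,350),(172,600),(-172,600),(-172,350),(-80,350),(-37.5,280),(-37.5,144)],38),(0,0,255))
    line(im,i,f([(-55,0),(55,0)],153),(0,255,0)); line(im,i,f([(54,152),(-48,152)],54),(255,0,0))
    x0,y0=(150,190) if nm=="top" else (190,170)
    cv2.imwrite(f"pics/ov_{nm}.png",cv2.resize(im[y0:y0+160,x0:x0+280],None,fx=2.8,fy=2.8,interpolation=cv2.INTER_CUBIC))
E
```

```text
[ 5.32103370e+02 -2.28832767e+02  7.41592518e-02]
tab+ [-1.  -0.1]
tab- [-0.6  0.2]
pin [1.3 0.1]
handle [1.  0.2]
ring [-0.5 -0.6]
star+x [ 0.8 -1.2]
star-x [-0.1  0.8]
flare+ [0.4 0.8]
flare- [-2.  -0.4]
[572. 298.  72.] [[ 78. 523.]]
[585. 188.  72.] [[ 83. 412.]]
[446. 173.  72.] [[-56. 407.]]Traceback (most recent call last):
  File "<stdin>", line 22, in <module>
  File "<stdin>", line 17, in line
AttributeError: module 'cv2' has no attribute 'polyline'
```

```bash
cat >> h.py <<'E'
def overlay(im,i,M,box,fn,gate=0.,car=0.,fx=2.8):
    im=np.ascontiguousarray(im[:,:,::-1])
    def line(P,col):
        q=proj(P,i); cv2.polylines(im,[np.round(q*16).astype(np.int32)],False,col,1,cv2.LINE_AA,4)
    f=lambda a,z:np.c_[m2w(a,M),np.full(len(a),z)]
    t=np.linspace(0,6.3,60)
    line(f(139*np.c_[np.cos(t),np.sin(t)],38),(0,0,255))
    line(f([(37.5,144),(37.5,280),(80,350),(172,350)],38),(0,0,255));line(f([(172,350),(172,600),(-172,600),(-172,350)],26),(0,0,255));line(f([(-172,350),(-80,350),(-37.5,280),(-37.5,144)],38),(0,0,255))
    line(f([(-55*np.cos(car),55*np.sin(car)),(55*np.cos(car),-55*np.sin(car))],153),(0,255,0))
    g=[(54,152),(54-102*np.cos(gate),152+102*np.sin(gate))]
    line(f(g,54),(255,0,0))
    x0,y0,x1,y1=box
    cv2.imwrite(fn,cv2.resize(im[y0:y1,x0:x1],None,fx=fx,fy=fx,interpolation=cv2.INTER_CUBIC))
E
python3 - <<'E'
from h import *
M=np.load("M.npy")
img=cams.capture("top");ci=cams.camera_info("top")
sc=cams.capture("scene");cs=cams.camera_info("scene")
overlay(img,ci,M,(150,190,430,350),"pics/ov_top.png")
overlay(sc,cs,M,(190,170,470,330),"pics/ov_scene.png")
E
```

```text
(no output)
```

View pics/ov_top.png

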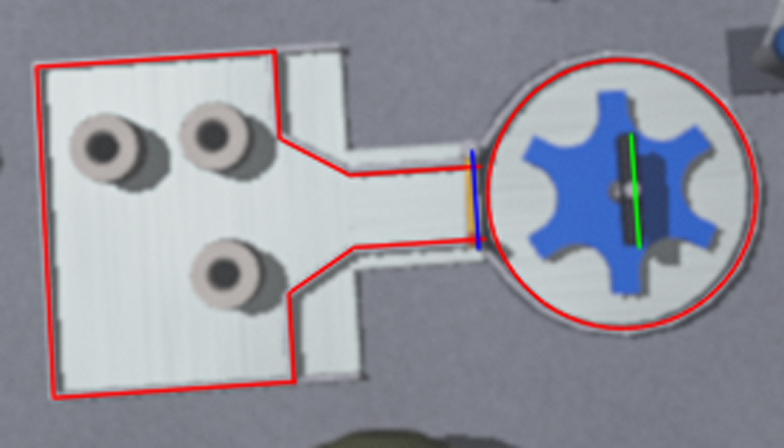

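View pics/ov_scene.png

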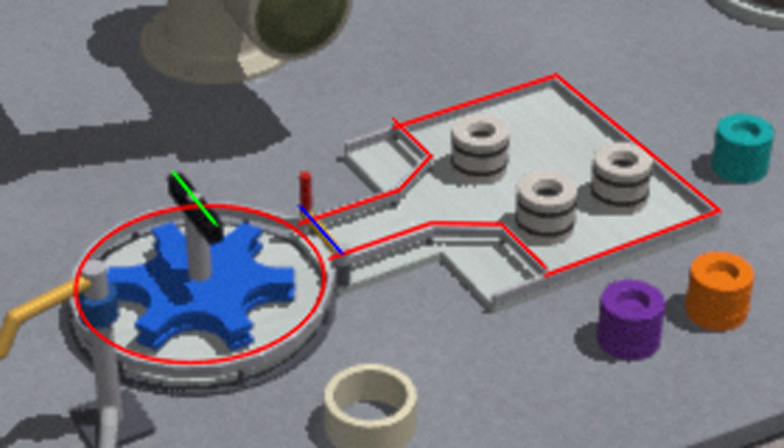

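Request:
play_rows:
  steps:
    - [[0, 0, 0], [0, 0, -0.179]]
    - [[0, 0, 0], [0, 0, -0.179]]
    - [[0, 0, 0], [0, 0, -0.179]]
    - [[0, 0, 0], [0, 0, -0.179]]
    - [[0, 0, 0], [0, 0, -0.179]]
    - [[0, 0, 0], [0, 0, -0.179]]
    - [[0, 0, 0], [0, 0, -0.179]]
    - [[0, 0, 0], [0, 0, -0.179]]
    - [[0, 0, 0], [0, 0, -0.179]]
    - [[0, 0, 0], [0, 0, -0.179]]
  grip: 0

```text
time_s: 2.65
eef_pos: [122.6, -510.5, 231.3]
ee_rot: [0.0, 0.999, 0.038, -0.0]
force: [0.2, 0.4, -1.3]
grip_width: 1.002
```

Request:
play_rows:
  steps:
    - [[0.026, -0.027, 0], [0, 0, 0]]
    - [[0.026, -0.027, 0], [0, 0, 0]]
    - [[0.026, -0.027, 0], [0, 0, 0]]
    - [[0.026, -0.027, 0], [0, 0, 0]]
    - [[0.026, -0.027, 0], [0, 0, 0]]
    - [[0.026, -0.027, 0], [0, 0, 0]]
    - [[0.026, -0.027, 0], [0, 0, 0]]
    - [[0.026, -0.027, 0], [0, 0, 0]]
    - [[0.026, -0.027, 0], [0, 0, 0]]
    - [[0.026, -0.027, 0], [0, 0, 0]]
    - [[0.026, -0.027, 0], [0, 0, 0]]
    - [[0.026, -0.027, 0], [0, 0, 0]]
    - [[0.026, -0.027, 0], [0, 0, 0]]
    - [[0.026, -0.027, 0], [0, 0, 0]]
    - [[0.026, -0.027, 0], [0, 0, 0]]
    - [[0.026, -0.027, 0], [0, 0, 0]]
    - [[0.026, -0.027, 0], [0, 0, 0]]
    - [[0.026, -0.027, 0], [0, 0, 0]]
    - [[0.026, -0.027, 0], [0, 0, 0]]
    - [[0.026, -0.027, 0], [0, 0, 0]]

```text
time_s: 4.65
eef_pos: [483.6, -77.9, 231.4]
ee_rot: [0.0, 0.999, 0.035, 0.0]
force: [-0.3, -0.8, -0.7]
grip_width: 0.999
```

```bash
cat >> h.py <<'E'
def st(M=None):
    s=ctrl.sense(); M=np.load("M.npy") if M is None else M
    tx=rot(s["ee_rot"]).apply([1,0,0]); tz=rot(s["ee_rot"]).apply([0,0,1])
    print("t",round(s["time_s"],2),"m",np.round(w2m(s["eef_pos"],M)[0],1),"z",round(s["eef_pos"][2],1),"yaw-M deg",round(np.degrees(np.arctan2(tx[1],tx[0])-M[2]),2),"tz",np.round(tz,3),"F",np.round(s["force"],1),"w",round(s["grip_width"],3),"q6",round(s["joints"][5],2))
    return s
E
python3 - <<'E'
from h import *
M=np.load("M.npy"); st()
i=cams.camera_info("wrist"); im=cams.capture("wrist"); np.savez("w1.npz",im=im,**i)
overlay(im,i,M,(0,0,640,480),"pics/w1.png",fx=1.25)
img=cams.capture("top"); cv2.imwrite("pics/t1.png",img[:,:,::-1])
E
```

```text
t 4.65 m [-37.1 154.1] z 231.4 yaw-M deg -0.18 tz [ 0. -0. -1.] F [-0.3 -0.8 -0.7] w 0.999 q6 -0.47
```

View pics/w1.png

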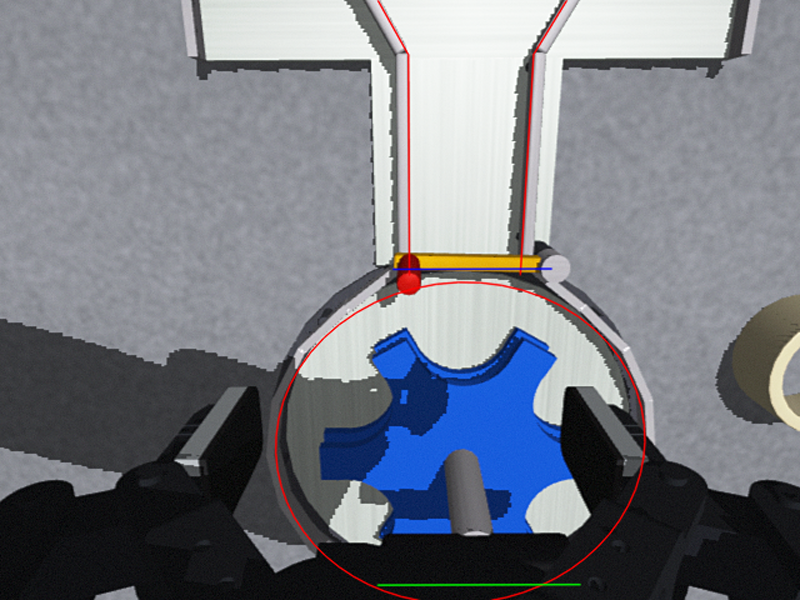

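```bash
python3 - <<'E'
from h import *
M=np.load("M.npy")
d=np.load("w1.npz"); i={k:d[k] for k in d.files if k!="im"}; print(i["xyz"],w2m(i["xyz"],M))
for n,p,z in [("pin top",(409,283),106),("kinkL",(407,54),38),("kinkR",(533,54),38),("barend L",(394,254),54),("railL low",(407,250),38)]:
    w=unproj(np.array(p)/1.25,z,i)[0]; print(n,np.round(w2m(w,M)[0],1))
im=np.ascontiguousarray(d["im"][:,:,::-1]); cv2.imwrite("pics/w1c.png",cv2.resize(im[180:340,260:480],None,fx=3.6,fy=3.6,interpolation=cv2.INTER_CUBIC))
cv2.imwrite("pics/w1d.png",cv2.resize(im[0:160,260:480],None,fx=3.6,fy=3.6,interpolation=cv2.INTER_CUBIC))
E
```

```text
[479.44186208  -3.40349503 373.35660263] [[-35.81441904 228.71143043]]
pin top [-37.1 156.5]
kinkL [-38.  280.1]
kinkR [ 37.5 279.9]
barend L [-46.8 161.6]
railL low [-38.6 160.9]
```

View pics/w1c.png

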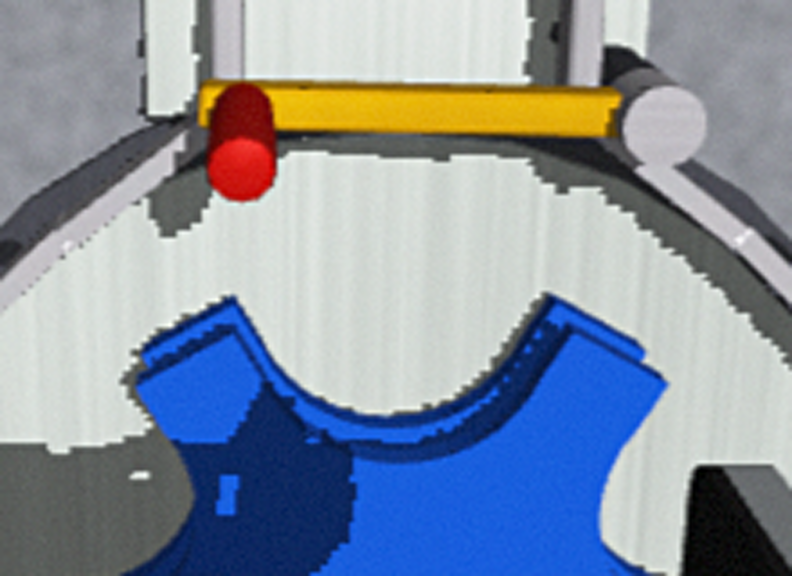

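View pics/w1d.png

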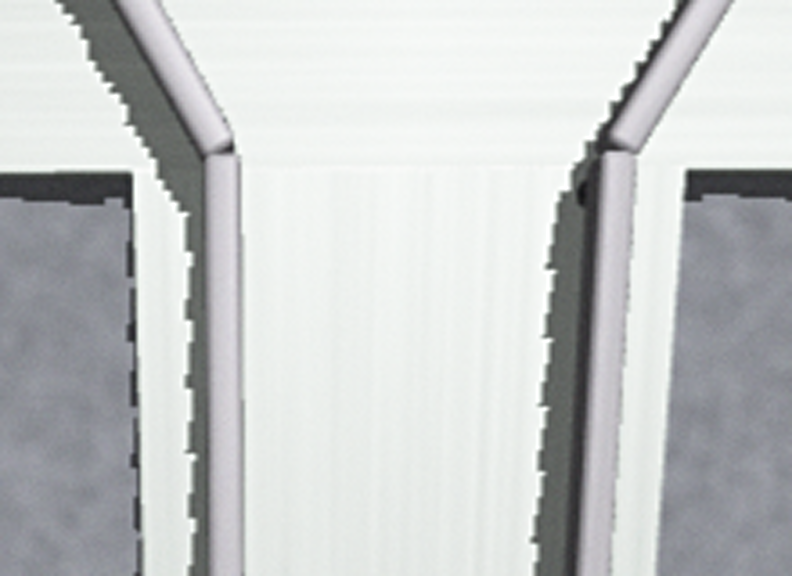

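```bash
python3 - <<'E'
from h import *
M=np.load("M.npy")
d=np.load("w1.npz"); i={k:d[k] for k in d.files if k!="im"}
c=lambda p:(260+p[0]/3.6,180+p[1]/3.6)
k=lambda p:(260+p[0]/3.6,0+p[1]/3.6)
for n,p,z in [("armL",c((184,354)),46),("armR",c((619,356)),46),("armL low",c((189,325)),18),("armR low",c((596,325)),18),("pin",c((242,170)),106),("hingetop",c((664,125)),60),("bartop far",c((400,88)),54),("kinkL",k((238,150)),38),("kinkR",k((608,152)),38),("ringring R",c((640,170)),38)]:
    w=unproj(p,z,i)[0]; m=w2m(w,M)[0]; print(n,np.round(m,1),round(np.hypot(*m),1))
im=d["im"]
q=proj(np.c_[m2w([(0,0),(-37,152),(54,152)],M),[153,106,85]],i);print(q)
E
```

```text
armL [-51.4  94. ] 107.2
armR [52.7 93.2] 107.0
armL low [-51.3  90.6] 104.1
armR low [53.8 90.2] 105.0
pin [-37.1 155.9] 160.3
hingetop [ 55.  153.3] 162.8
bartop far [ -2.3 160.4] 160.5
kinkL [-37.6 281.2] 283.7
kinkR [ 39.3 280.6] 283.3
ringring R [ 56.5 137.1] 148.3
[[382.70290931 467.42670427]
 [327.34281359 232.80201353]
 [452.25402217 224.45335608]]
```

Request:
play_rows:
  steps:
    - [[0, -0.002, 0.022], [0, 0, 0]]
    - [[0, 0, 0.022], [0, 0, 0]]
    - [[0, 0, 0.022], [0, 0, 0]]
    - [[0, 0, 0.022], [0, 0, 0]]
    - [[0, 0, 0.022], [0, 0, 0]]
    - [[0, 0, 0.022], [0, 0, 0]]
    - [[0, 0, 0.022], [0, 0, 0]]
    - [[0, 0, 0.022], [0, 0, 0]]
    - [[0, 0, 0.022], [0, 0, 0]]
    - [[0, 0, 0.016], [0, 0, 0]]
    - [[0, 0, 0], [0, 0, 0]]

```text
time_s: 5.85
eef_pos: [482.1, -77.4, 69.7]
ee_rot: [-0.001, 0.999, 0.035, -0.001]
force: [-0.3, 0.5, 0.2]
grip_width: 1.0
```

Request:
play_rows:
  steps:
    - [[0, 0, 0], [0, 0, 0]]
    - [[0, 0, 0], [0, 0, 0]]
    - [[0, 0, 0], [0, 0, 0]]
    - [[0, 0, 0], [0, 0, 0]]
    - [[0, 0, 0], [0, 0, 0]]
    - [[0, 0, 0], [0, 0, 0]]
    - [[0, 0, 0], [0, 0, 0]]
    - [[0, 0, 0], [0, 0, 0]]
  grip: 1
  squeeze: 25

```text
time_s: 6.65
eef_pos: [482.2, -77.4, 71.1]
ee_rot: [-0.0, 0.999, 0.036, -0.001]
force: [-5.4, 0.4, 5.2]
grip_width: 0.157
```

```bash
python3 - <<'E'
from h import *
M=np.load("M.npy")
M[:2]=m2w((0.6,1.5),M)[0]; np.save("M.npy",M); print(M)
st()
im=cams.capture("wrist"); cv2.imwrite("pics/w2.png",im[:,:,::-1])
E
```

```text
[ 5.32590584e+02 -2.27292435e+02  7.41592518e-02]
t 6.65 m [-39.1 153.3] z 71.1 yaw-M deg -0.17 tz [-0.002  0.    -1.   ] F [-5.4  0.4  5.2] w 0.157 q6 -0.47
```

View pics/w2.png

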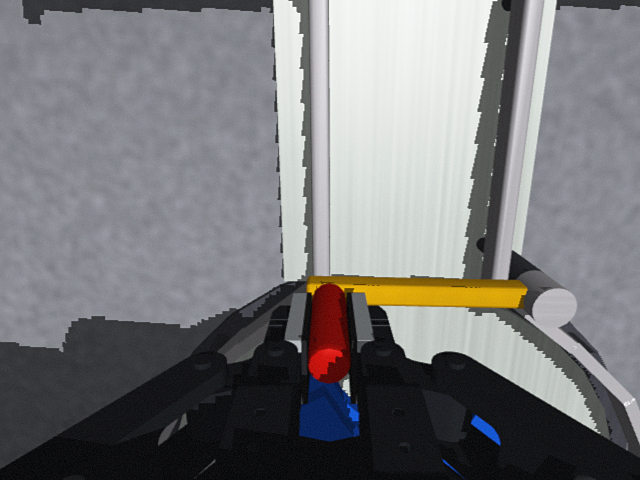

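Request:
play_rows:
  steps:
    - [[0.0006, -0.0123, 0], [0, 0, 0]]
    - [[0.0018, -0.0121, 0], [0, 0, 0]]
    - [[0.003, -0.0119, 0], [0, 0, 0]]
    - [[0.0042, -0.0115, 0], [0, 0, 0]]
    - [[0.0053, -0.011, 0], [0, 0, 0]]
    - [[0.0064, -0.0105, 0], [0, 0, 0]]
    - [[0.0074, -0.0098, 0], [0, 0, 0]]
    - [[0.0084, -0.009, 0], [0, 0, 0]]
    - [[0.0092, -0.0081, 0], [0, 0, 0]]
    - [[0.01, -0.0071, 0], [0, 0, 0]]
    - [[0.0106, -0.0061, 0], [0, 0, 0]]
    - [[0.0112, -0.005, 0], [0, 0, 0]]
    - [[0.0116, -0.0039, 0], [0, 0, 0]]
    - [[0.012, -0.0027, 0], [0, 0, 0]]
    - [[0.0122, -0.0015, 0], [0, 0, 0]]
    - [[0.0123, -0.0003, 0], [0, 0, 0]]
    - [[0.002, 0, 0], [0, 0, 0]]
    - [[0, 0, 0], [0, 0, 0]]
    - [[0, 0, 0], [0, 0, 0]]
    - [[0, 0, 0], [0, 0, 0]]

```text
time_s: 8.7
eef_pos: [571.5, 21.8, 70.6]
ee_rot: [-0.001, 0.999, 0.035, -0.001]
force: [-5.4, 4.1, 2.9]
grip_width: 0.155
```

```bash
python3 - <<'E'
from h import *
st()
im=cams.capture("wrist"); cv2.imwrite("pics/w3.png",im[:,:,::-1])
E
```

```text
t 8.7 m [ 57.3 245.5] z 70.6 yaw-M deg -0.2 tz [-0.002  0.001 -1.   ] F [-5.4  4.1  2.9] w 0.155 q6 -0.24
```

View pics/w3.png

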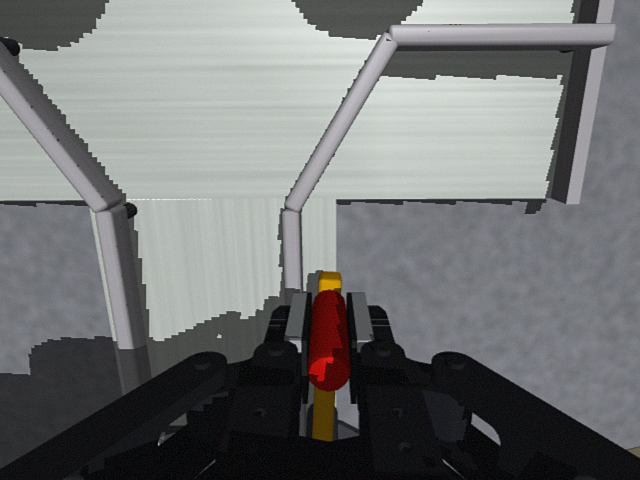

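Request:
play_rows:
  steps:
    - [[0, 0, 0], [0, 0, 0]]
    - [[0, 0, 0], [0, 0, 0]]
    - [[0, 0, 0], [0, 0, 0]]
    - [[0, 0, 0], [0, 0, 0]]
    - [[0, 0, -0.04], [0, 0, 0]]
    - [[0, 0, -0.04], [0, 0, 0]]
    - [[0, 0, -0.04], [0, 0, 0]]
    - [[0, -0.01, -0.06], [0, 0, 0]]
    - [[-0.02, -0.04, -0.06], [0, 0, 0]]
    - [[-0.02, -0.04, -0.06], [0, 0, 0]]
    - [[-0.02, -0.02, 0], [0, 0, 0]]
    - [[-0.02, 0, 0], [0, 0, 0]]
    - [[0, 0, 0], [0, 0, 0]]
  grip: 0

```text
time_s: 10.05
eef_pos: [509.4, 93.4, 286.6]
ee_rot: [0.0, 0.999, 0.036, 0.0]
force: [-0.1, -0.2, 1.1]
grip_width: 0.998
```

```bash
python3 - <<'E'
from h import *
M=np.load("M.npy")
M[:2]=m2w((-0.6,1.0),M)[0]; np.save("M.npy",M); print(M)
st()
i=cams.camera_info("wrist"); im=cams.capture("wrist"); np.savez("w4.npz",im=im,**i)
overlay(im,i,M,(0,0,640,480),"pics/w4.png",fx=1.25,gate=1.62)
for r in cams.tip_of("wrist","mould0"):
    w=unproj(r["pixel"],12,i)[0]; print(round(r["p"],2),np.round(r["pixel"]),np.round(w2m(w,M)[0],1))
E
```

```text
[ 5.31918142e+02 -2.26339638e+02  7.41592518e-02]
t 10.05 m [  1.2 320.5] z 286.6 yaw-M deg -0.14 tz [ 0.001 -0.    -1.   ] F [-0.1 -0.2  1.1] w 0.998 q6 -0.12
0.98 [607. 125.] [275.9 384.6]
0.82 [412.  98.] [ 83.1 410.3]
0.6 [264. 102.] [-59.9 407.1]
```

View pics/w4.png

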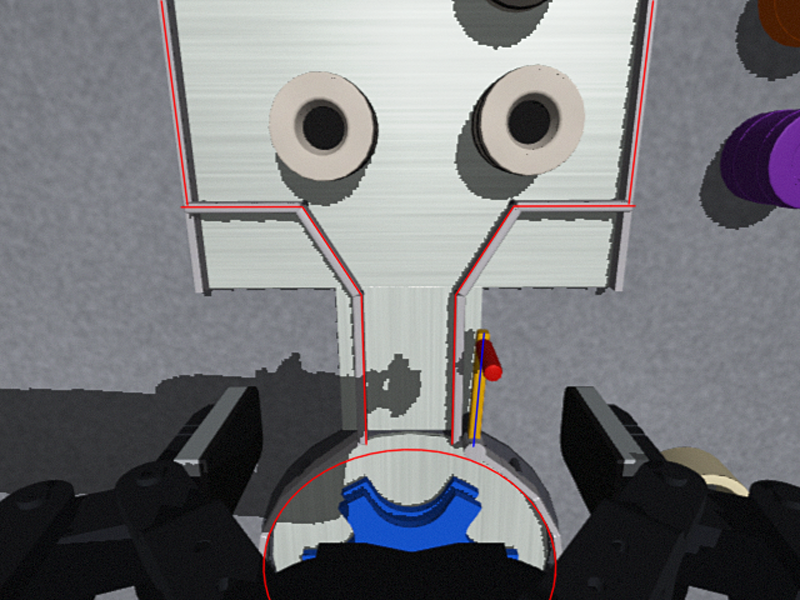

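Everything lines up: the gate is fully open, with its bar along the blue overlay line. Mould tops are at (323,126) and (530,120) in the 1.25x picture.

```bash
python3 - <<'E'
from h import *
M=np.load("M.npy")
d=np.load("w4.npz"); i={k:d[k] for k in d.files if k!="im"}
for p in [(323,126),(530,120)]:
    print(np.round(w2m(unproj(np.array(p)/1.25,72,i)[0],M)[0],1))
im=cams.capture("top"); cv2.imwrite("pics/t4.png",cv2.resize(im[190:350,150:430,::-1],None,fx=2.8,fy=2.8))
E
```

```text
[-55.5 406.4]
[ 81.2 409.9]
```

View pics/t4.png

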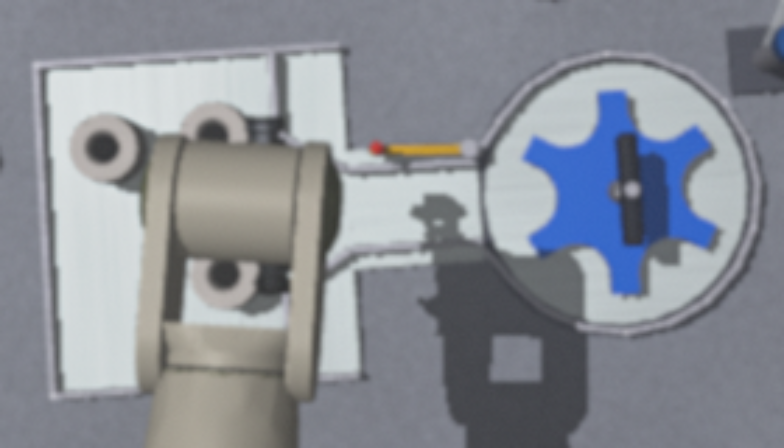

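Request:
play_rows:
  steps:
    - [[-0.0189, -0.0286, 0.02], [0, 0, 0]]
    - [[-0.0189, -0.0286, 0.02], [0, 0, 0]]
    - [[-0.0189, -0.0286, 0.02], [0, 0, 0]]
    - [[-0.0189, -0.0286, 0.02], [0, 0, 0]]
    - [[0, 0, 0.03], [0, 0, 0]]
    - [[0, 0, 0.03], [0, 0, 0]]
    - [[0, 0, 0.03], [0, 0, 0]]
    - [[0, 0, 0.03], [0, 0, 0]]
    - [[0, 0, 0.03], [0, 0, 0]]
    - [[0, 0, 0.03], [0, 0, 0]]
    - [[0, 0, 0.02], [0, 0, 0]]
    - [[0, 0, 0.02], [0, 0, 0]]
    - [[0, 0, 0.02], [0, 0, 0]]
    - [[0, 0, 0], [0, 0, 0]]

```text
time_s: 11.6
eef_pos: [447.2, 174.2, 44.1]
ee_rot: [0.0, 0.999, 0.035, -0.002]
force: [-0.4, 0.7, 0.2]
grip_width: 1.0
```

Request:
play_rows:
  steps:
    - [[0, 0, 0], [0, 0, 0]]
    - [[0, 0, 0], [0, 0, 0]]
    - [[0, 0, 0], [0, 0, 0]]
    - [[0, 0, 0], [0, 0, 0]]
    - [[0, 0, 0], [0, 0, 0]]
  grip: 1
  squeeze: 20

```text
time_s: 12.1
eef_pos: [448.0, 174.6, 46.4]
ee_rot: [0.0, 0.999, 0.035, 0.0]
force: [-0.7, -0.9, 1.5]
grip_width: 0.807
```

```bash
python3 - <<'E'
from h import *
st()
im=cams.capture("wrist"); cv2.imwrite("pics/w5.png",im[:,:,::-1])
E
```

```text
t 12.1 m [-54. 406.] z 46.4 yaw-M deg -0.19 tz [ 0.001  0.    -1.   ] F [-0.7 -0.9  1.5] w 0.807 q6 0.06
```

View pics/w5.png

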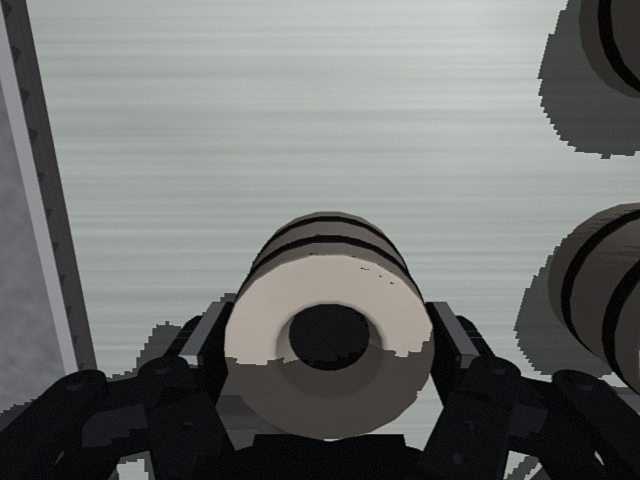

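Request:
play_rows:
  steps:
    - [[0.0053, 0.008, 0], [0, 0, 0]]
    - [[0.0107, 0.016, 0], [0, 0, 0]]
    - [[0.0107, 0.016, 0], [0, 0, 0]]
    - [[0.0053, 0.008, 0], [0, 0, 0]]
    - [[0.0133, 0.0133, 0], [0, 0, 0]]
    - [[0.0133, 0.0133, 0], [0, 0, 0]]
    - [[0.0133, 0.0133, 0], [0, 0, 0]]
    - [[0, 0.016, 0], [0, 0, 0]]
    - [[0, 0.016, 0], [0, 0, 0]]
    - [[0, 0.016, 0], [0, 0, 0]]
    - [[0, 0.012, 0], [0, 0, 0]]
    - [[0, 0.006, 0], [0, 0, 0]]
    - [[0, 0, 0], [0, 0, 0]]
    - [[0, 0, 0], [0, 0, 0]]

```text
time_s: 13.55
eef_pos: [509.9, 62.5, 46.3]
ee_rot: [0.001, 0.999, 0.035, 0.0]
force: [-0.6, -0.7, 5.7]
grip_width: 0.807
```

```bash
python3 - <<'E'
from h import *
st()
im=cams.capture("wrist"); cv2.imwrite("pics/w6.png",im[:,:,::-1])
E
```

```text
t 13.55 m [ -0.5 289.7] z 46.3 yaw-M deg -0.2 tz [ 0.001 -0.001 -1.   ] F [-0.6 -0.7  5.7] w 0.807 q6 -0.18
```

View pics/w6.png

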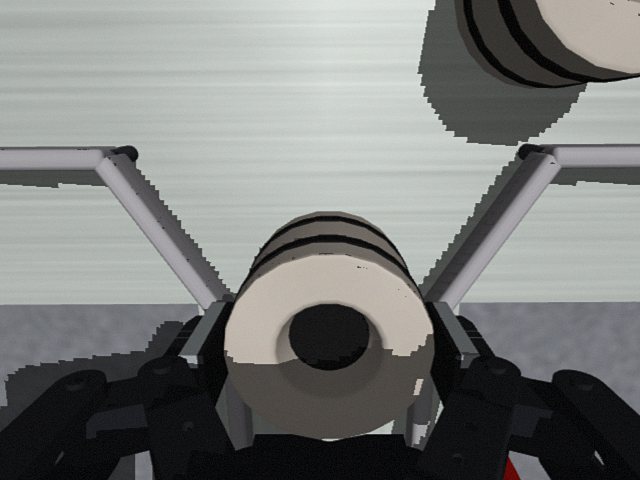

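Request:
play_rows:
  steps:
    - [[0, 0, 0], [0, 0, 0]]
    - [[0, 0, 0], [0, 0, 0]]
    - [[0, 0, 0], [0, 0, 0]]
    - [[0, 0, -0.02], [0, 0, 0]]
    - [[0, 0, -0.03], [0, 0, 0]]
    - [[0, 0, -0.03], [0, 0, 0]]
    - [[-0.0026, -0.02, 0], [0, 0, 0]]
    - [[-0.0026, -0.02, 0], [0, 0, 0]]
    - [[-0.0026, -0.02, 0], [0, 0, 0]]
    - [[-0.0029, -0.0227, 0], [0, 0, 0]]
    - [[0, 0, 0], [0, 0, 0]]
  grip: 0

```text
time_s: 14.7
eef_pos: [496.0, 126.9, 105.0]
ee_rot: [-0.0, 0.999, 0.037, -0.001]
force: [-0.2, -0.4, -0.7]
grip_width: 1.004
```

Request:
play_rows:
  steps:
    - [[0, 0, 0], [0, 0, 0]]
    - [[0, 0, 0], [0, 0, 0]]
    - [[0, 0, 0], [0, 0, 0]]
    - [[0, 0, 0], [0, 0, 0]]
    - [[0, 0, 0], [0, 0, 0]]
    - [[0, 0, 0], [0, 0, 0]]
    - [[0, 0, 0.02], [0, 0, 0]]
    - [[0, 0, 0.03], [0, 0, 0]]
    - [[0, 0, 0.025], [0, 0, 0]]
    - [[0, 0, 0.015], [0, 0, 0]]
    - [[0, 0, 0], [0, 0, 0]]
  grip: 1

```text
time_s: 15.8
eef_pos: [496.6, 124.5, 37.4]
ee_rot: [-0.0, 0.999, 0.035, -0.001]
force: [0.6, -0.2, 0.1]
grip_width: -0.003
```

```bash
python3 - <<'E'
from h import *
st()
im=cams.capture("wrist"); cv2.imwrite("pics/w7.png",im[:,:,::-1])
im=cams.capture("scene"); cv2.imwrite("pics/s7.png",cv2.resize(im[170:330,190:470,::-1],None,fx=2.8,fy=2.8))
E
```

```text
t 15.8 m [ -9.2 352.5] z 37.4 yaw-M deg -0.2 tz [-0.002 -0.    -1.   ] F [ 0.6 -0.2  0.1] w -0.003 q6 -0.05
```

View pics/w7.png

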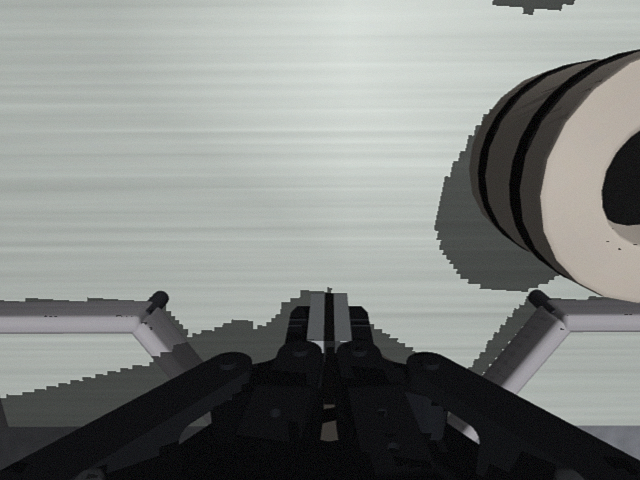

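View pics/s7.png

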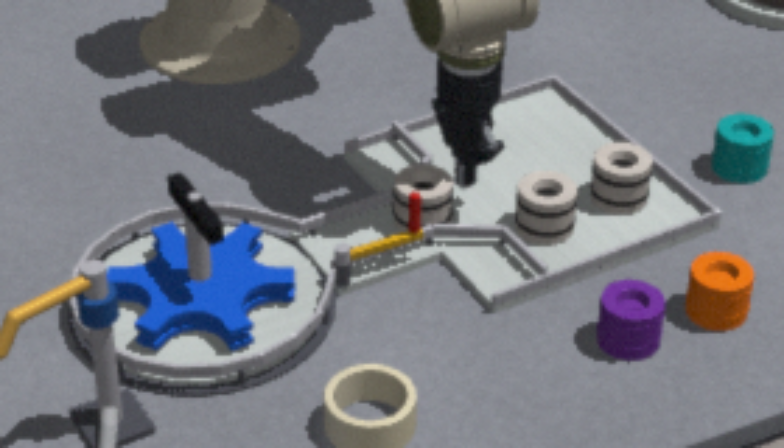

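Request:
play_rows:
  steps:
    - [[0, 0.012, -0.007], [0, 0, 0]]
    - [[0, 0.014, 0], [0, 0, 0]]
    - [[0, 0.016, 0], [0, 0, 0]]
    - [[0, 0.016, 0], [0, 0, 0]]
    - [[0, 0.016, 0], [0, 0, 0]]
    - [[0, 0.016, 0], [0, 0, 0]]
    - [[0, 0.016, 0], [0, 0, 0]]
    - [[0, 0.016, 0], [0, 0, 0]]

```text
time_s: 16.7
eef_pos: [503.7, 32.3, 43.7]
ee_rot: [-0.0, 0.999, 0.035, -0.0]
force: [-0.4, 4.7, 3.2]
grip_width: -0.0
```

```bash
python3 - <<'E'
from h import *
st()
im=cams.capture("wrist"); cv2.imwrite("pics/w8.png",im[:,:,::-1])
im=cams.capture("scene"); cv2.imwrite("pics/s8.png",cv2.resize(im[170:330,190:470,::-1],None,fx=2.8,fy=2.8))
E
```

```text
t 16.7 m [ -9. 260.] z 43.7 yaw-M deg -0.2 tz [-0.  0. -1.] F [-0.4  4.7  3.2] w -0.0 q6 -0.24
```

View pics/s8.png

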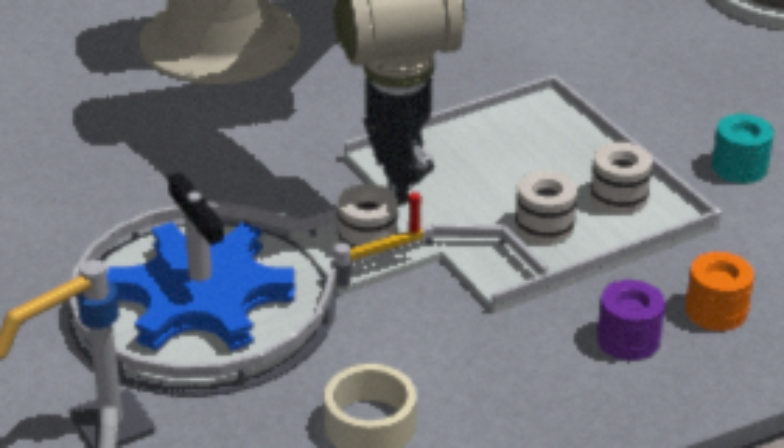

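Request:
play_rows:
  steps:
    - [[0, 0.01, 0], [0, 0, 0]]
    - [[0, 0.014, 0], [0, 0, 0]]
    - [[0, 0.016, 0], [0, 0, 0]]
    - [[0, 0.016, 0], [0, 0, 0]]
    - [[0, 0.016, 0], [0, 0, 0]]
    - [[0, 0.016, 0], [0, 0, 0]]
    - [[0, 0.016, 0], [0, 0, 0]]
    - [[0, 0.012, 0], [0, 0, 0]]
    - [[0, 0.008, 0], [0, 0, 0]]
    - [[0, 0.005, 0], [0, 0, 0]]
    - [[0, 0, 0], [0, 0, 0]]

```text
time_s: 17.9
eef_pos: [510.7, -63.7, 43.6]
ee_rot: [0.0, 0.999, 0.035, 0.0]
force: [-0.3, 0.7, 0.2]
grip_width: -0.002
```

```bash
python3 - <<'E'
from h import *
M=np.load("M.npy");st()
i=cams.camera_info("top"); im=cams.capture("top"); overlay(im,i,M,(270,180,450,330),"pics/t9.png",fx=4,gate=1.62)
im=cams.capture("scene"); cv2.imwrite("pics/s9.png",cv2.resize(im[170:330,190:470,::-1],None,fx=2.8,fy=2.8))
E
```

```text
t 17.9 m [ -9.1 163.8] z 43.6 yaw-M deg -0.21 tz [ 0. -0. -1.] F [-0.3  0.7  0.2] w -0.002 q6 -0.42
```

View pics/t9.png

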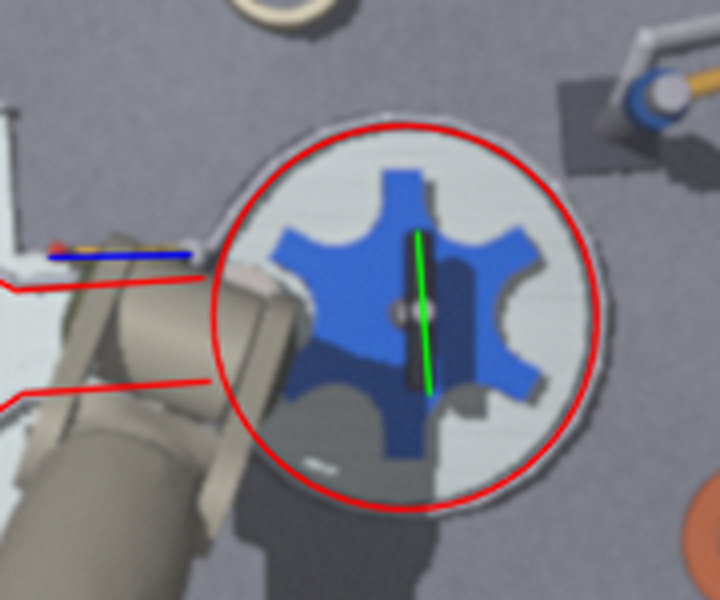

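View pics/s9.png

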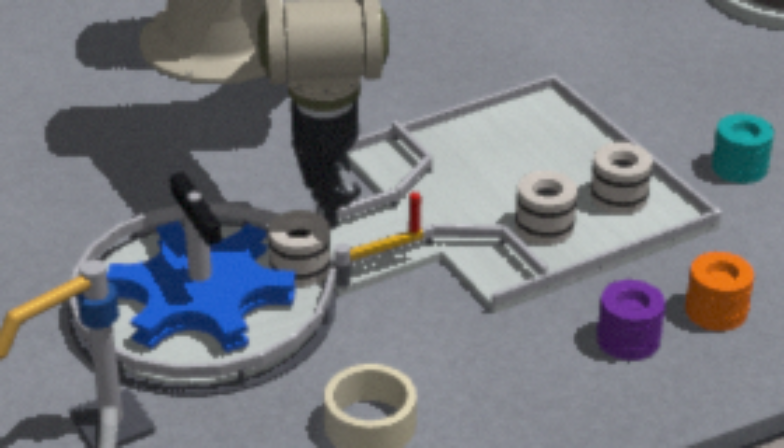

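Request:
play_rows:
  steps:
    - [[0, 0.003, 0], [0, 0, 0]]
    - [[0, 0.003, 0], [0, 0, 0]]
    - [[0, 0.003, 0], [0, 0, 0]]
    - [[0, 0.003, 0], [0, 0, 0]]
    - [[0, 0.003, 0], [0, 0, 0]]
    - [[0, 0, 0], [0, 0, 0]]

```text
time_s: 18.6
eef_pos: [511.4, -74.8, 43.7]
ee_rot: [0.0, 0.999, 0.035, 0.0]
force: [-0.5, 0.5, -0.3]
grip_width: 0.004
```

Request:
play_rows:
  steps:
    - [[0, 0.003, 0], [0, 0, 0]]
    - [[0, 0.003, 0], [0, 0, 0]]
    - [[0, 0, 0], [0, 0, 0]]

```text
time_s: 18.9
eef_pos: [511.7, -79.2, 43.6]
ee_rot: [0.0, 0.999, 0.035, -0.0]
force: [-1.2, 0.8, -1.0]
grip_width: -0.002
```

```bash
python3 - <<'E'
from h import *
M=np.load("M.npy");st()
i=cams.camera_info("scene"); im=cams.capture("scene"); f=np.ascontiguousarray(im)
t=np.linspace(0,6.3,80)
for z in (12,72):
    q=proj(np.c_[m2w((0,101)+35*np.c_[np.cos(t),np.sin(t)],M),np.full(80,z)],i)
    cv2.polylines(f,[np.round(q*16).astype(np.int32)],False,(255,0,255),1,cv2.LINE_AA,4)
cv2.imwrite("pics/s10.png",cv2.resize(np.hstack([im[200:300,250:350],f[200:300,250:350]])[:,:,::-1],None,fx=4,fy=4,interpolation=cv2.INTER_CUBIC))
E
```

```text
t 18.9 m [ -9.3 148.2] z 43.6 yaw-M deg -0.2 tz [-0. -0. -1.] F [-1.2  0.8 -1. ] w -0.002 q6 -0.45
```

View pics/s10.png

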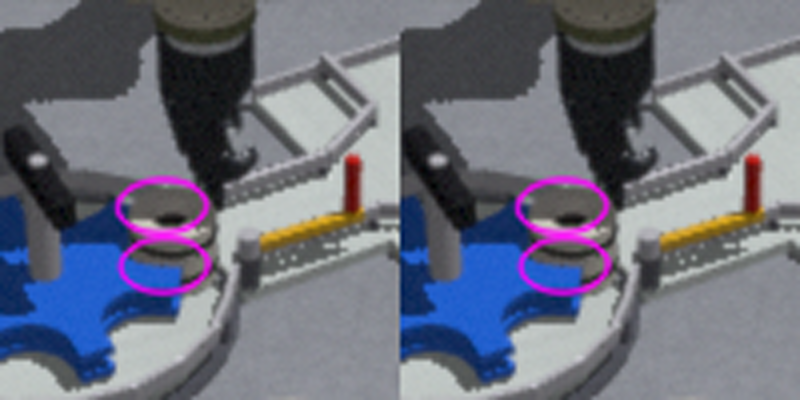

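Request:
play_rows:
  steps:
    - [[0, 0.003, 0], [0, 0, 0]]
    - [[0, 0.003, 0], [0, 0, 0]]
    - [[0, 0, 0], [0, 0, 0]]

```text
time_s: 19.25
eef_pos: [512.1, -83.8, 43.7]
ee_rot: [0.0, 0.999, 0.035, 0.0]
force: [-0.7, 1.2, -0.7]
grip_width: 0.002
```

Request:
play_rows:
  steps:
    - [[0, 0.002, 0], [0, 0, 0]]
    - [[0, 0.002, 0], [0, 0, 0]]
    - [[0, 0, 0], [0, 0, 0]]

```text
time_s: 19.55
eef_pos: [512.2, -86.6, 43.7]
ee_rot: [0.0, 0.999, 0.035, 0.0]
force: [-0.2, 1.6, -0.5]
grip_width: 0.002
```

```bash
cat >> h.py <<'E'
def chk(fn,spots,cam="scene",box=(200,200,350,300),fx=4):
    M=np.load("M.npy");i=cams.camera_info(cam); im=cams.capture(cam); f=np.ascontiguousarray(im)
    t=np.linspace(0,6.3,80)
    for s in spots:
      for z in (12,72):
        q=proj(np.c_[m2w(np.array(s)+35*np.c_[np.cos(t),np.sin(t)],M),np.full(80,z)],i)
        cv2.polylines(f,[np.round(q*16).astype(np.int32)],False,(255,0,255),1,cv2.LINE_AA,4)
    x0,y0,x1,y1=box
    cv2.imwrite(fn,cv2.resize(f[y0:y1,x0:x1,::-1],None,fx=fx,fy=fx,interpolation=cv2.INTER_CUBIC))
E
python3 - <<'E'
from h import *
st(); chk("pics/s11.png",[(0,101)],box=(200,200,380,300))
im=cams.capture("wrist"); cv2.imwrite("pics/w11.png",im[:,:,::-1])
E
```

```text
t 19.55 m [ -9.3 140.8] z 43.7 yaw-M deg -0.2 tz [ 0. -0. -1.] F [-0.2  1.6 -0.5] w 0.002 q6 -0.46
```

View pics/s11.png

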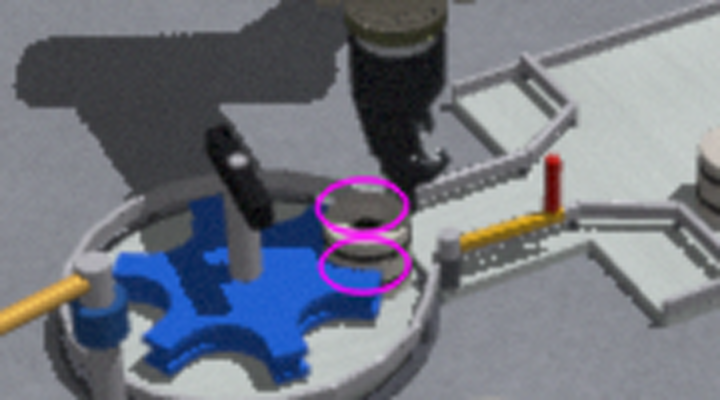

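View pics/w11.png

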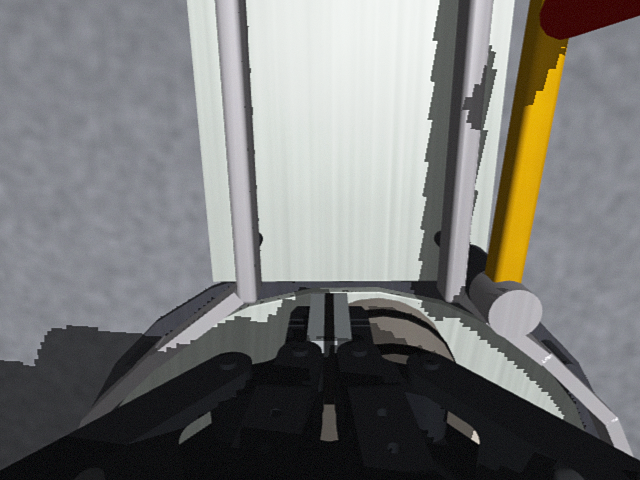

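Request:
play_rows:
  steps:
    - [[0, 0.002, 0], [0, 0, 0]]
    - [[0, 0, 0], [0, 0, 0]]

```text
time_s: 19.85
eef_pos: [512.4, -88.0, 43.8]
ee_rot: [0.0, 0.999, 0.035, 0.0]
force: [-1.2, 1.4, -0.7]
grip_width: -0.002
```

Request:
play_rows:
  steps:
    - [[0, 0.002, 0], [0, 0, 0]]
    - [[0, 0, 0], [0, 0, 0]]

```text
time_s: 20.05
eef_pos: [512.5, -89.5, 43.7]
ee_rot: [0.0, 0.999, 0.035, 0.0]
force: [-1.5, 1.1, -1.1]
grip_width: -0.0
```

```bash
python3 - <<'E'
from h import *
st(); chk("pics/s12.png",[(0,101)],box=(200,200,380,300))
E
```

```text
t 20.05 m [ -9.3 137.9] z 43.7 yaw-M deg -0.19 tz [ 0. -0. -1.] F [-1.5  1.1 -1.1] w -0.0 q6 -0.47
```

View pics/s12.png

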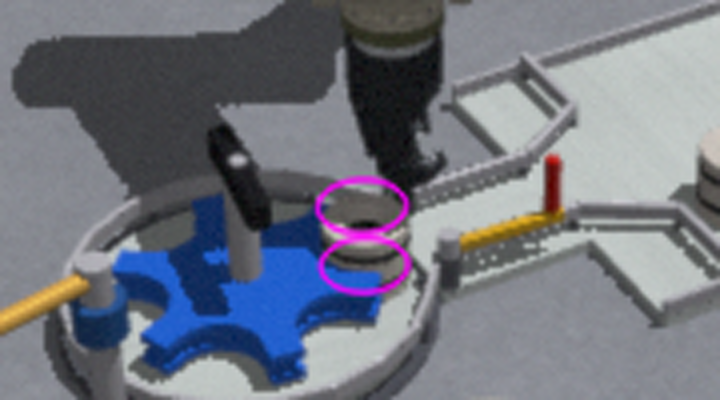

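Request:
play_rows:
  steps:
    - [[0, -0.01, 0], [0, 0, 0]]
    - [[0.006, -0.006, 0], [0, 0, 0]]
    - [[0.0065, 0, 0], [0, 0, 0]]
    - [[0, 0, 0], [0, 0, 0]]

```text
time_s: 20.5
eef_pos: [521.8, -76.6, 43.9]
ee_rot: [0.0, 0.999, 0.036, 0.001]
force: [0.1, 0.7, 0.2]
grip_width: -0.0
```

```bash
python3 - <<'E'
from h import *
st(); chk("pics/s13.png",[],box=(200,200,380,300))
im=cams.capture("wrist"); cv2.imwrite("pics/w13.png",im[:,:,::-1])
E
```

```text
t 20.5 m [  1. 150.] z 43.9 yaw-M deg -0.15 tz [ 0.001 -0.    -1.   ] F [0.1 0.7 0.2] w -0.0 q6 -0.44
```

View pics/s13.png

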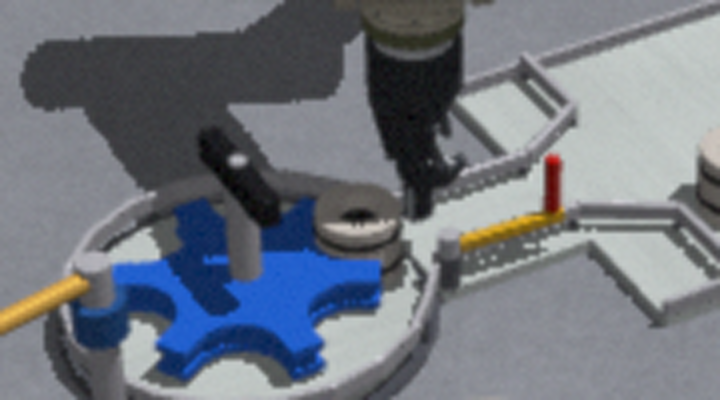

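View pics/w13.png

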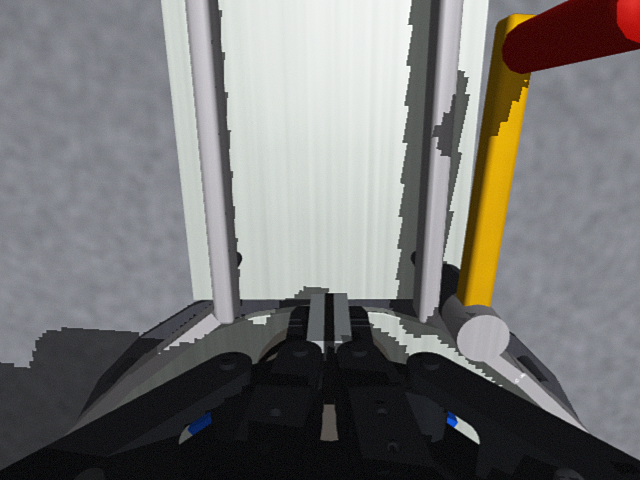

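Request:
play_rows:
  steps:
    - [[0, 0.003, 0], [0, 0, 0]]
    - [[0, 0.003, 0], [0, 0, 0]]
    - [[0, 0.003, 0], [0, 0, 0]]
    - [[0, 0.002, 0], [0, 0, 0]]
    - [[0, 0, 0], [0, 0, 0]]

```text
time_s: 21.1
eef_pos: [521.2, -83.8, 43.7]
ee_rot: [-0.001, 0.999, 0.035, -0.0]
force: [-0.6, 8.2, 2.7]
grip_width: -0.003
```

Request:
play_rows:
  steps:
    - [[0, 0.002, 0], [0, 0, 0]]
    - [[0, 0.002, 0], [0, 0, 0]]
    - [[0, 0, 0], [0, 0, 0]]

```text
time_s: 21.4
eef_pos: [520.9, -84.0, 43.9]
ee_rot: [-0.004, 0.999, 0.035, -0.001]
force: [-2.9, 25.8, 10.1]
grip_width: 0.005
```

```bash
python3 - <<'E'
from h import *
st(); chk("pics/s14.png",[(0,101)],box=(200,200,380,300))
E
```

```text
t 21.4 m [ -0.5 142.7] z 43.9 yaw-M deg -0.22 tz [-0.002  0.007 -1.   ] F [-2.9 25.8 10.1] w 0.005 q6 -0.46
```

View pics/s14.png

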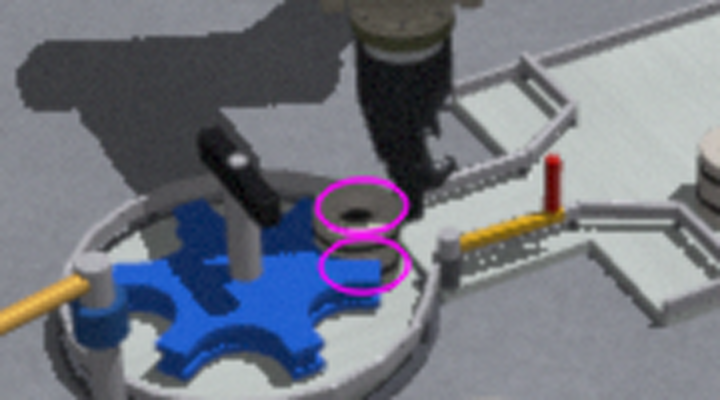

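Request:
play_rows:
  steps:
    - [[0, -0.012, 0], [0, 0, 0]]
    - [[0, -0.03, 0], [0, 0, 0]]
    - [[0, 0, -0.03], [0, 0, 0]]
    - [[0, 0, -0.05], [0, 0, 0]]
    - [[0, 0, -0.05], [0, 0, 0]]
    - [[0, 0, -0.05], [0, 0, 0]]
    - [[0, 0, -0.05], [0, 0, 0]]
    - [[0, 0.04, 0], [0, 0, 0]]
    - [[0, 0.04, 0], [0, 0, 0]]
    - [[0, 0.04, 0], [0, 0, 0]]
    - [[0, 0.04, 0], [0, 0, 0]]
    - [[0, 0.04, 0], [0, 0, 0]]
    - [[0, 0.04, 0], [0, 0, 0]]
    - [[0, 0, 0], [0, 0, 0]]
  grip: 0

```text
time_s: 22.85
eef_pos: [531.8, -239.4, 215.7]
ee_rot: [0.0, 0.999, 0.034, -0.0]
force: [-0.0, 0.2, -1.0]
grip_width: 0.996
```

Request:
play_rows:
  steps:
    - [[0, 0, 0], [0, 0, -0.182]]
    - [[0, 0, 0], [0, 0, -0.182]]
    - [[0, 0, 0], [0, 0, -0.182]]
    - [[0, 0, 0], [0, 0, -0.182]]
    - [[0, 0, 0], [0, 0, -0.182]]
    - [[0, 0, 0], [0, 0, -0.182]]
    - [[0, 0, 0], [0, 0, -0.182]]
    - [[0, 0, 0], [0, 0, -0.182]]
    - [[0, 0, 0], [0, 0, -0.182]]
    - [[0, 0, 0], [0, 0, -0.182]]
    - [[0, 0, 0], [0, 0, -0.182]]
    - [[0, 0, 0], [0, 0, 0]]

```text
time_s: 24.05
eef_pos: [532.2, -235.7, 216.2]
ee_rot: [-0.0, 0.68, 0.733, -0.0]
force: [-0.6, 0.0, -0.2]
grip_width: 0.998
```

```bash
python3 - <<'E'
from h import *
M=np.load("M.npy");st()
i=cams.camera_info("wrist"); im=cams.capture("wrist")
overlay(im,i,M,(0,0,640,480),"pics/w15.png",fx=1.25,gate=1.62)
print(w2m(i["xyz"],M))
E
```

```text
t 24.05 m [-0.4 -9.3] z 216.2 yaw-M deg 89.99 tz [-0. -0. -1.] F [-0.6  0.  -0.2] w 0.998 q6 -2.26
[[-72.9836697   -8.40846746]]
```

View pics/w15.png

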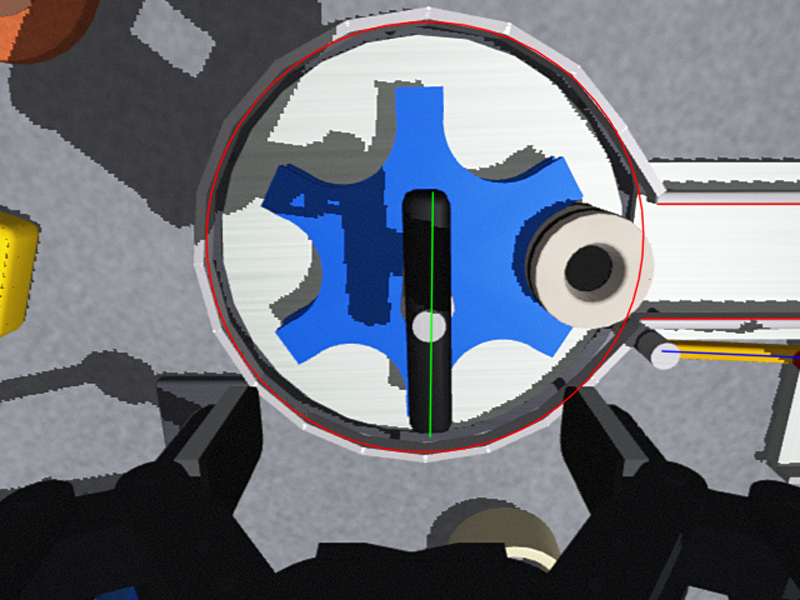

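```bash
python3 - <<'E'
from h import *
M=np.load("M.npy");i=cams.camera_info("wrist")
for p,z in [((591,267),72),((429,326),153)]:
  print(w2m(unproj(np.array(p)/1.25,z,i)[0],M))
E
```

```text
[[-4.79594935 94.89947519]]
[[ 1.39869659 -0.82824896]]
```

Request:
play_rows:
  steps:
    - [[0.0117, 0, 0], [0, 0, 0]]
    - [[0, 0, 0.02], [0, 0, 0]]
    - [[0, 0, 0.03], [0, 0, 0]]
    - [[0, 0, 0.03], [0, 0, 0]]
    - [[0, 0, 0.02], [0, 0, 0]]
    - [[0, 0, 0.017], [0, 0, 0]]
    - [[0, 0, 0], [0, 0, 0]]

```text
time_s: 24.8
eef_pos: [531.0, -226.5, 127.1]
ee_rot: [-0.001, 0.681, 0.732, -0.0]
force: [0.5, 0.5, -0.2]
grip_width: 1.004
```

Request:
play_rows:
  steps:
    - [[0, 0, 0], [0, 0, 0]]
    - [[0, 0, 0], [0, 0, 0]]
    - [[0, 0, 0], [0, 0, 0]]
    - [[0, 0, 0], [0, 0, 0]]
    - [[0, 0, 0], [0, 0, 0]]
    - [[0, 0, 0], [0, 0, 0]]
    - [[0, 0, 0], [0, 0, 0]]
  grip: 1
  squeeze: 40

```text
time_s: 25.5
eef_pos: [532.2, -228.2, 129.8]
ee_rot: [0.002, 0.681, 0.732, -0.0]
force: [-0.9, -1.8, 6.4]
grip_width: 0.227
```

```bash
python3 - <<'E'
from h import *
st()
E
```

```text
t 25.5 m [ 0.1 -1.9] z 129.8 yaw-M deg 89.89 tz [ 0.002 -0.002 -1.   ] F [-0.9 -1.8  6.4] w 0.227 q6 -2.25
```

Request:
play_rows:
  steps:
    - [[0, 0, 0], [0, 0, 0.1]]
    - [[0, 0, 0], [0, 0, 0.14]]
    - [[0, 0, 0], [0, 0, 0.14]]
    - [[0, 0, 0], [0, 0, 0.14]]
    - [[0, 0, 0], [0, 0, 0.14]]
    - [[0, 0, 0], [0, 0, 0.14]]
    - [[0, 0, 0], [0, 0, 0.14]]
    - [[0, 0, 0], [0, 0, 0.14]]
    - [[0, 0, 0], [0, 0, 0.14]]
    - [[0, 0, 0], [0, 0, 0.113]]
    - [[0, 0, 0], [0, 0, 0]]
    - [[0, 0, 0], [0, 0, 0]]
    - [[0, 0, 0], [0, 0, 0]]

```text
time_s: 26.8
eef_pos: [531.9, -228.6, 129.8]
ee_rot: [0.002, 0.956, 0.294, 0.0]
force: [-0.3, -4.4, 5.8]
grip_width: 0.226
```

```bash
python3 - <<'E'
from h import *
st(); chk("pics/s16.png",[(86.6,50)],box=(200,200,380,300))
E
```

```text
t 26.8 m [-0.1 -2.3] z 129.8 yaw-M deg 29.91 tz [ 0.002 -0.003 -1.   ] F [-0.3 -4.4  5.8] w 0.226 q6 -1.2
```

View pics/s16.png

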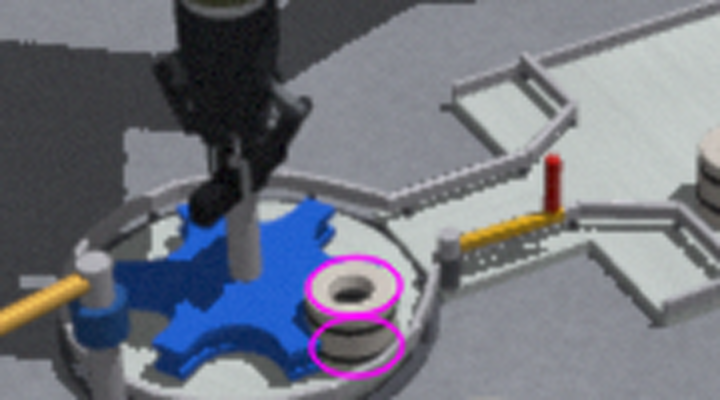

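Request:
play_rows:
  steps:
    - [[0, 0, 0], [0, 0, 0]]
    - [[0, 0, 0], [0, 0, 0]]
    - [[0, 0, 0], [0, 0, 0]]
    - [[0, 0, -0.03], [0, 0, 0]]
    - [[0, 0, -0.05], [0, 0, 0]]
    - [[0, 0, -0.05], [0, 0, 0]]
    - [[0, 0, 0], [0, 0, 0.167]]
    - [[0, 0, 0], [0, 0, 0.167]]
    - [[0, 0, 0], [0, 0, 0.167]]
    - [[0, 0, 0], [0, 0, 0.167]]
    - [[0, 0, 0], [0, 0, 0]]
  grip: 0

```text
time_s: 27.95
eef_pos: [531.5, -227.2, 225.7]
ee_rot: [-0.0, 0.999, 0.035, -0.0]
force: [0.0, -0.2, 0.1]
grip_width: 1.003
```

Request:
play_rows:
  steps:
    - [[0.003, -0.0443, -0.0075], [0, 0, 0]]
    - [[0.003, -0.0443, -0.0075], [0, 0, 0]]
    - [[0.003, -0.0443, -0.0075], [0, 0, 0]]
    - [[0.003, -0.0443, -0.0075], [0, 0, 0]]
    - [[0.003, -0.0443, -0.0075], [0, 0, 0]]
    - [[0.003, -0.0443, -0.0075], [0, 0, 0]]
    - [[0.003, -0.0443, -0.0075], [0, 0, 0]]
    - [[0.003, -0.0443, -0.0075], [0, 0, 0]]
    - [[0.003, -0.0443, -0.0075], [0, 0, 0]]
    - [[0.003, -0.0443, -0.0075], [0, 0, 0]]
    - [[0, 0, 0], [0, 0, 0]]

```text
time_s: 29.05
eef_pos: [530.0, 108.9, 282.9]
ee_rot: [-0.0, 0.999, 0.04, 0.001]
force: [-0.3, -0.3, -0.2]
grip_width: 0.995
```

```bash
python3 - <<'E'
from h import *
M=np.load("M.npy");st()
i=cams.camera_info("wrist"); im=cams.capture("wrist"); np.savez("w17.npz",im=im,**i)
overlay(im,i,M,(0,0,640,480),"pics/w17.png",fx=1.25,gate=1.62)
i=cams.camera_info("top"); im=cams.capture("top"); overlay(im,i,M,(150,190,430,350),"pics/t17.png",gate=1.62,car=1.047)
E
```

```text
t 29.05 m [ 23.  334.4] z 282.9 yaw-M deg 0.3 tz [ 0.001  0.001 -1.   ] F [-0.3 -0.3 -0.2] w 0.995 q6 -0.09
```

View pics/w17.png

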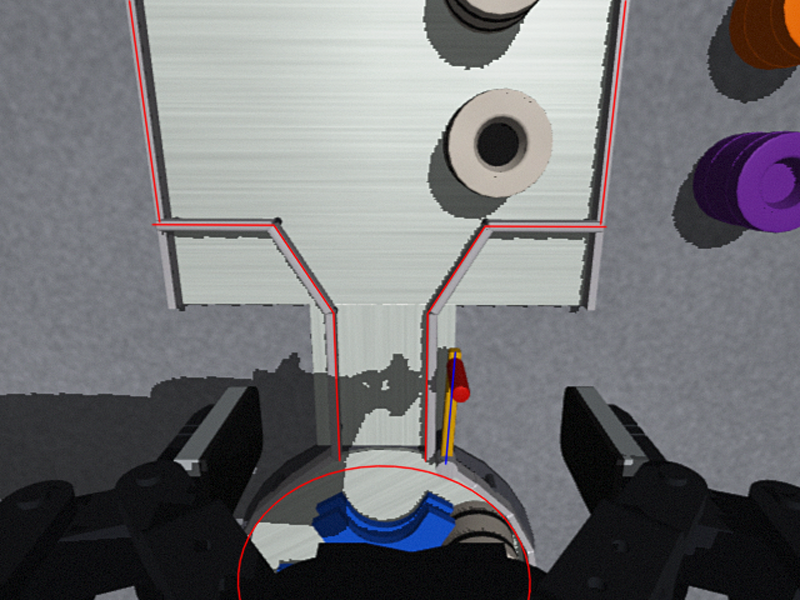

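View pics/t17.png

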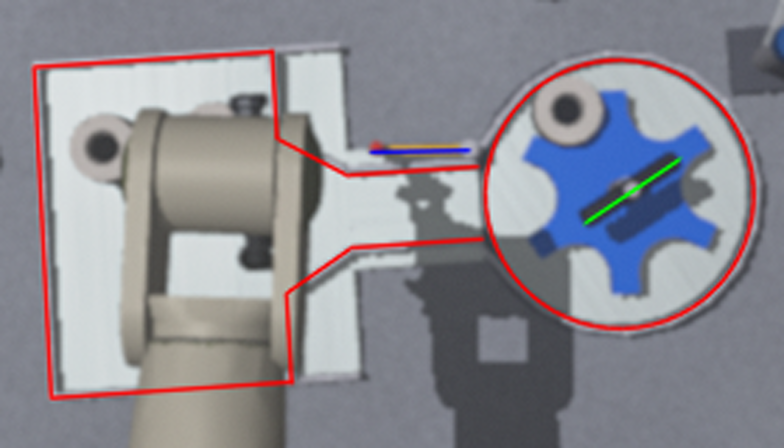

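```bash
python3 - <<'E'
from h import *
M=np.load("M.npy")
d=np.load("w17.npz"); i={k:d[k] for k in d.files if k!="im"}
print(np.round(w2m(unproj(np.array((499.5,142.5))/1.25,72,i)[0],M)[0],1)); st()
E
```

```text
[ 82.4 410.3]
t 29.15 m [ 22.8 331.6] z 282.1 yaw-M deg 0.08 tz [-0. -0. -1.] F [-0.4 -0.3  0.4] w 1.001 q6 -0.09
```

Request:
play_rows:
  steps:
    - [[0.0197, -0.02625, 0.02], [0, 0, 0]]
    - [[0.0197, -0.02625, 0.02], [0, 0, 0]]
    - [[0.0197, -0.02625, 0.02], [0, 0, 0]]
    - [[0.0197, -0.02625, 0.02], [0, 0, 0]]
    - [[0, 0, 0.03], [0, 0, 0]]
    - [[0, 0, 0.03], [0, 0, 0]]
    - [[0, 0, 0.03], [0, 0, 0]]
    - [[0, 0, 0.03], [0, 0, 0]]
    - [[0, 0, 0.03], [0, 0, 0]]
    - [[0, 0, 0.03], [0, 0, 0]]
    - [[0, 0, 0.02], [0, 0, 0]]
    - [[0, 0, 0.02], [0, 0, 0]]
    - [[0, 0, 0.015], [0, 0, 0]]
    - [[0, 0, 0], [0, 0, 0]]

```text
time_s: 30.55
eef_pos: [583.0, 188.2, 44.6]
ee_rot: [0.0, 0.999, 0.036, -0.001]
force: [0.3, -0.1, 1.0]
grip_width: 1.0
```

Request:
play_rows:
  steps:
    - [[0, 0, 0], [0, 0, 0]]
    - [[0, 0, 0], [0, 0, 0]]
    - [[0, 0, 0], [0, 0, 0]]
    - [[0, 0, 0], [0, 0, 0]]
    - [[0, 0, 0], [0, 0, 0]]
  grip: 1
  squeeze: 20

```text
time_s: 31.05
eef_pos: [584.0, 188.5, 46.9]
ee_rot: [-0.0, 0.999, 0.036, 0.001]
force: [-2.3, -1.2, 5.6]
grip_width: 0.807
```

```bash
python3 - <<'E'
from h import *
st()
E
```

```text
t 31.05 m [ 82.7 409.8] z 46.9 yaw-M deg -0.14 tz [ 0.001  0.    -1.   ] F [-2.3 -1.2  5.6] w 0.807 q6 0.05
```

Request:
play_rows:
  steps:
    - [[-0.008, 0.0057, 0], [0, 0, 0]]
    - [[-0.0158, 0.0114, 0], [0, 0, 0]]
    - [[-0.0158, 0.0114, 0], [0, 0, 0]]
    - [[-0.0158, 0.0114, 0], [0, 0, 0]]
    - [[-0.0158, 0.0114, 0], [0, 0, 0]]
    - [[-0.0158, 0.0114, 0], [0, 0, 0]]
    - [[-0.0158, 0.0114, 0], [0, 0, 0]]
    - [[-0.0075, 0.0057, 0], [0, 0, 0]]
    - [[0, 0.016, 0], [0, 0, 0]]
    - [[0, 0.016, 0], [0, 0, 0]]
    - [[0, 0.016, 0], [0, 0, 0]]
    - [[0, 0.016, 0], [0, 0, 0]]
    - [[0, 0.01, 0], [0, 0, 0]]
    - [[0, 0.006, 0], [0, 0, 0]]
    - [[0, 0, 0], [0, 0, 0]]
    - [[0, 0, 0], [0, 0, 0]]

```text
time_s: 32.65
eef_pos: [509.8, 63.3, 46.5]
ee_rot: [-0.0, 0.999, 0.036, 0.001]
force: [0.8, 4.5, 8.1]
grip_width: 0.811
```

```bash
python3 - <<'E'
from h import *
st()
im=cams.capture("wrist"); cv2.imwrite("pics/w18.png",im[:,:,::-1])
E
```

```text
t 32.65 m [ -0.6 290.5] z 46.5 yaw-M deg -0.16 tz [ 0.001  0.001 -1.   ] F [0.8 4.5 8.1] w 0.811 q6 -0.18
```

View pics/w18.png

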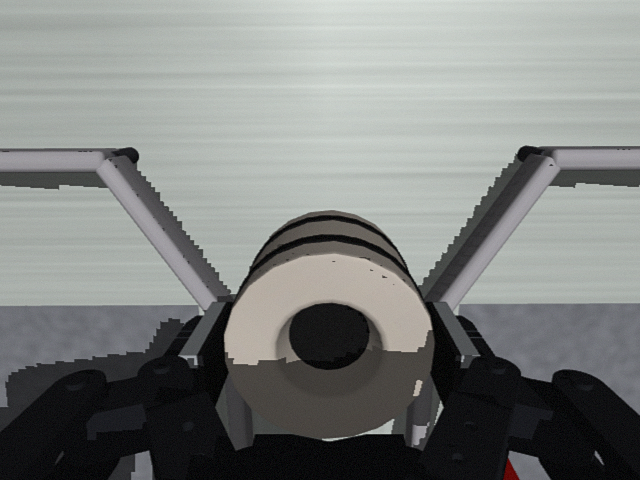

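Request:
play_rows:
  steps:
    - [[0, 0, 0], [0, 0, 0]]
    - [[0, 0, 0], [0, 0, 0]]
    - [[0, 0, 0], [0, 0, 0]]
    - [[0, 0, -0.02], [0, 0, 0]]
    - [[0, 0, -0.03], [0, 0, 0]]
    - [[0, 0, -0.03], [0, 0, 0]]
    - [[-0.0026, -0.02, 0], [0, 0, 0]]
    - [[-0.0026, -0.02, 0], [0, 0, 0]]
    - [[-0.0026, -0.02, 0], [0, 0, 0]]
    - [[-0.0029, -0.0227, 0], [0, 0, 0]]
    - [[0, 0, 0], [0, 0, 0]]
  grip: 0

```text
time_s: 33.8
eef_pos: [495.9, 126.6, 104.9]
ee_rot: [-0.0, 0.999, 0.037, -0.001]
force: [0.2, -0.3, -0.0]
grip_width: 0.994
```

Request:
play_rows:
  steps:
    - [[0, 0, 0], [0, 0, 0]]
    - [[0, 0, 0], [0, 0, 0]]
    - [[0, 0, 0], [0, 0, 0]]
    - [[0, 0, 0], [0, 0, 0]]
    - [[0, 0, 0], [0, 0, 0]]
    - [[0, 0, 0], [0, 0, 0]]
    - [[0, 0, 0.02], [0, 0, 0]]
    - [[0, 0, 0.03], [0, 0, 0]]
    - [[0, 0, 0.025], [0, 0, 0]]
    - [[0, 0, 0.008], [0, 0, 0]]
    - [[0, 0, 0], [0, 0, 0]]
  grip: 1

```text
time_s: 34.9
eef_pos: [496.9, 124.2, 43.4]
ee_rot: [-0.0, 0.999, 0.036, -0.001]
force: [-0.1, -0.4, 0.0]
grip_width: -0.0
```

```bash
python3 - <<'E'
from h import *
st(); chk("pics/s18.png",[],box=(190,170,470,330),fx=2.8)
E
```

```text
t 34.9 m [ -8.9 352.2] z 43.4 yaw-M deg -0.15 tz [-0.001  0.    -1.   ] F [-0.1 -0.4  0. ] w -0.0 q6 -0.06
```

View pics/s18.png

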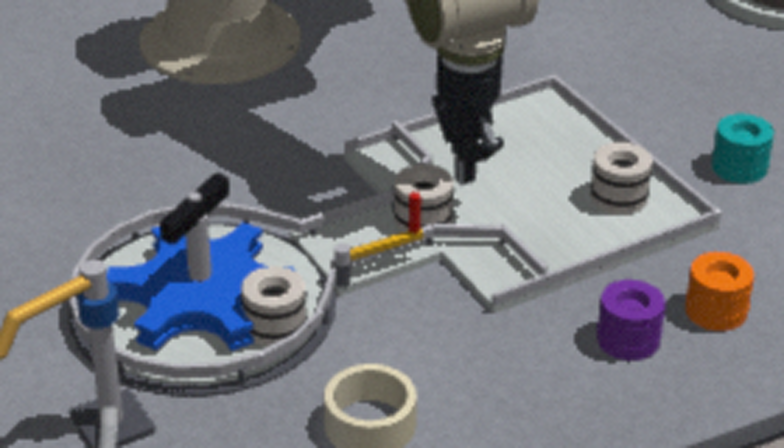

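Request:
play_rows:
  steps:
    - [[0, 0.012, 0], [0, 0, 0]]
    - [[0, 0.016, 0], [0, 0, 0]]
    - [[0, 0.016, 0], [0, 0, 0]]
    - [[0, 0.016, 0], [0, 0, 0]]
    - [[0, 0.016, 0], [0, 0, 0]]
    - [[0, 0.016, 0], [0, 0, 0]]
    - [[0, 0.016, 0], [0, 0, 0]]
    - [[0, 0.016, 0], [0, 0, 0]]
    - [[0, 0.016, 0], [0, 0, 0]]
    - [[0, 0.016, 0], [0, 0, 0]]
    - [[0, 0.016, 0], [0, 0, 0]]
    - [[0, 0.016, 0], [0, 0, 0]]
    - [[0, 0.014, 0], [0, 0, 0]]
    - [[0, 0.012, 0], [0, 0, 0]]
    - [[0.004, 0.012, 0], [0, 0, 0]]
    - [[0.004, 0.01, 0], [0, 0, 0]]
    - [[0.004, 0.01, 0], [0, 0, 0]]
    - [[0, 0.008, 0], [0, 0, 0]]
    - [[0, 0, 0], [0, 0, 0]]

```text
time_s: 36.85
eef_pos: [520.0, -66.1, 43.6]
ee_rot: [0.0, 0.999, 0.035, 0.0]
force: [-0.2, 0.2, 0.2]
grip_width: 0.0
```

```bash
python3 - <<'E'
from h import *
st(); chk("pics/s19.png",[(0,101)],box=(200,200,380,300))
E
```

```text
t 36.85 m [  0.  160.7] z 43.6 yaw-M deg -0.19 tz [ 0. -0. -1.] F [-0.2  0.2  0.2] w 0.0 q6 -0.42
```

View pics/s19.png

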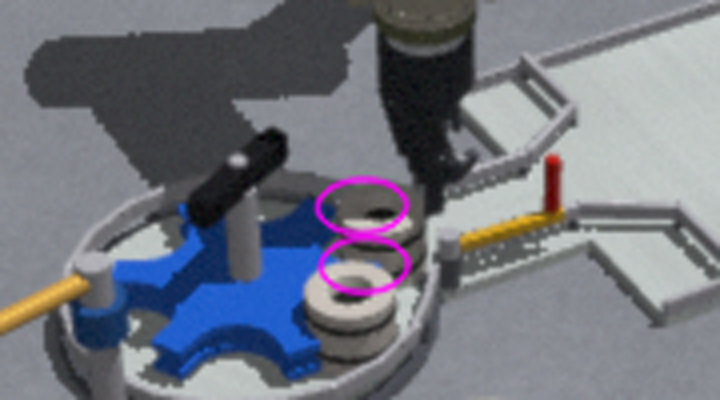

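Continue to y ≈ 143 at x = 0, watching the force.

Request:
play_rows:
  steps:
    - [[0, 0.004, 0], [0, 0, 0]]
    - [[0, 0.004, 0], [0, 0, 0]]
    - [[0, 0.004, 0], [0, 0, 0]]
    - [[0, 0.004, 0], [0, 0, 0]]
    - [[0, 0.003, 0], [0, 0, 0]]
    - [[0, 0, 0], [0, 0, 0]]

```text
time_s: 37.5
eef_pos: [520.9, -79.7, 43.7]
ee_rot: [0.0, 0.999, 0.036, 0.0]
force: [-0.2, 1.0, -1.0]
grip_width: 0.003
```

Request:
play_rows:
  steps:
    - [[0, 0.003, 0], [0, 0, 0]]
    - [[0, 0.002, 0], [0, 0, 0]]
    - [[0, 0, 0], [0, 0, 0]]

```text
time_s: 37.8
eef_pos: [521.2, -83.3, 43.7]
ee_rot: [0.0, 0.999, 0.036, 0.0]
force: [-0.0, 0.5, -1.4]
grip_width: -0.001
```

```bash
python3 - <<'E'
from h import *
st(); chk("pics/s20.png",[(0,101)],box=(200,200,380,300))
E
```

```text
t 37.8 m [-1.000e-01  1.435e+02] z 43.7 yaw-M deg -0.15 tz [ 0. -0. -1.] F [-0.   0.5 -1.4] w -0.001 q6 -0.45
```

View pics/s20.png

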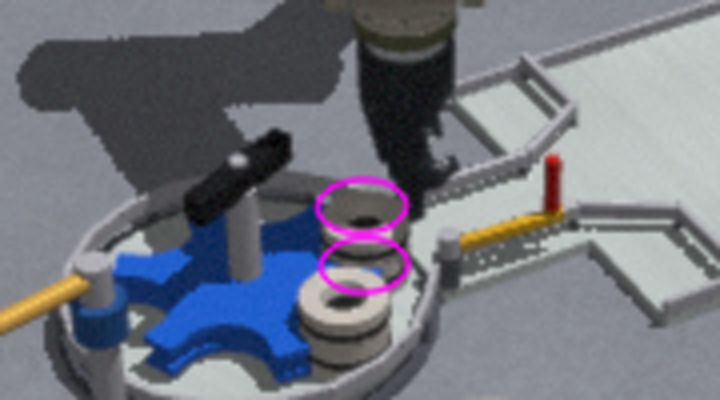

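Request:
play_rows:
  steps:
    - [[0, -0.012, 0], [0, 0, 0]]
    - [[0, -0.008, 0], [0, 0, 0]]
    - [[0.004, 0, 0], [0, 0, 0]]
    - [[0, 0, 0], [0, 0, 0]]
    - [[0, 0.008, 0], [0, 0, 0]]
    - [[0, 0.006, 0], [0, 0, 0]]
    - [[0, 0.003, 0], [0, 0, 0]]
    - [[0, 0, 0], [0, 0, 0]]

```text
time_s: 38.65
eef_pos: [523.9, -81.2, 43.7]
ee_rot: [0.0, 0.999, 0.035, 0.0]
force: [0.7, 0.0, 0.4]
grip_width: -0.002
```

Request:
play_rows:
  steps:
    - [[0, 0.002, 0], [0, 0, 0]]
    - [[0, 0.002, 0], [0, 0, 0]]
    - [[0, 0, 0], [0, 0, 0]]

```text
time_s: 38.95
eef_pos: [524.1, -83.4, 43.7]
ee_rot: [-0.0, 0.999, 0.036, -0.0]
force: [-1.1, 1.3, 0.0]
grip_width: -0.001
```

```bash
python3 - <<'E'
from h import *
st(); chk("pics/s21.png",[(0,101)],box=(200,200,380,300))
E
```

```text
t 38.95 m [  2.7 143.1] z 43.7 yaw-M deg -0.14 tz [-0.  0. -1.] F [-1.1  1.3  0. ] w -0.001 q6 -0.45
```

View pics/s21.png

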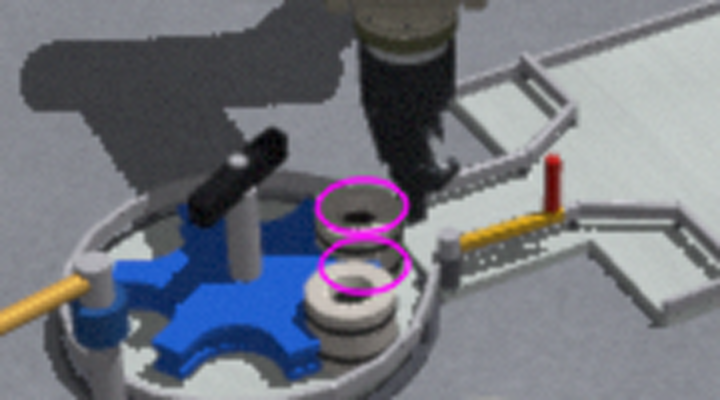

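Request:
play_rows:
  steps:
    - [[0, 0.002, 0], [0, 0, 0]]
    - [[0, 0.001, 0], [0, 0, 0]]
    - [[0, 0, 0], [0, 0, 0]]

```text
time_s: 39.3
eef_pos: [523.9, -83.7, 43.8]
ee_rot: [-0.002, 0.999, 0.036, -0.001]
force: [-1.6, 14.3, 4.9]
grip_width: 0.001
```

```bash
python3 - <<'E'
from h import *
st(); chk("pics/s22.png",[(0,101)],box=(200,200,380,300))
E
```

```text
t 39.3 m [  2.6 142.8] z 43.8 yaw-M deg -0.15 tz [-0.001  0.004 -1.   ] F [-1.6 14.3  4.9] w 0.001 q6 -0.45
```

View pics/s22.png

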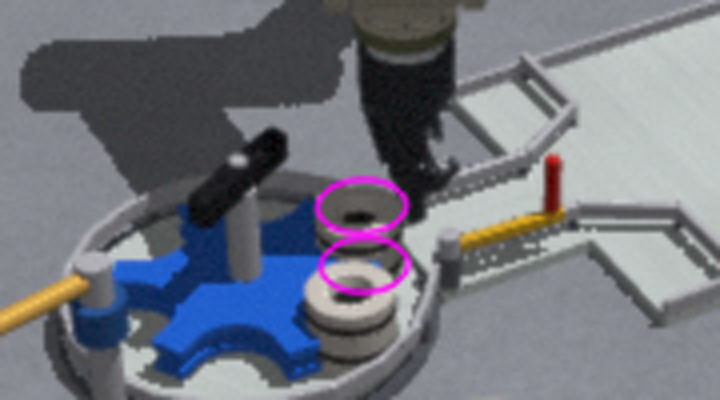

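Request:
play_rows:
  steps:
    - [[0, -0.012, 0], [0, 0, 0]]
    - [[0, -0.03, 0], [0, 0, 0]]
    - [[0, 0, -0.03], [0, 0, 0]]
    - [[0, 0, -0.05], [0, 0, 0]]
    - [[0, 0, -0.05], [0, 0, 0]]
    - [[0, 0, -0.05], [0, 0, 0]]
    - [[0, 0, -0.05], [0, 0, 0]]
    - [[0, 0.038, 0], [0, 0, 0]]
    - [[0, 0.038, 0], [0, 0, 0]]
    - [[0, 0.038, 0], [0, 0, 0]]
    - [[0, 0.038, 0], [0, 0, 0]]
    - [[0, 0.038, 0], [0, 0, 0]]
    - [[-0.0035, 0.039, 0], [0, 0, 0]]
    - [[0, 0, 0], [0, 0, -0.167]]
    - [[0, 0, 0], [0, 0, -0.167]]
    - [[0, 0, 0], [0, 0, -0.167]]
    - [[0, 0, 0], [0, 0, -0.167]]
    - [[0, 0, 0], [0, 0, 0]]
  grip: 0

```text
time_s: 41.15
eef_pos: [531.7, -226.0, 216.2]
ee_rot: [0.0, 0.956, 0.294, -0.0]
force: [-0.3, 0.2, 0.2]
grip_width: 0.998
```

```bash
python3 - <<'E'
from h import *
M=np.load("M.npy");
i=cams.camera_info("wrist"); im=cams.capture("wrist")
overlay(im,i,M,(0,0,640,480),"pics/w23.png",fx=1.25,gate=1.62,car=1.047);st()
E
```

```text
t 41.2 m [-0.2  0.4] z 216.2 yaw-M deg 29.75 tz [-0.    -0.001 -1.   ] F [-0.8  0.7  0.1] w 0.998 q6 -1.2
```

View pics/w23.png

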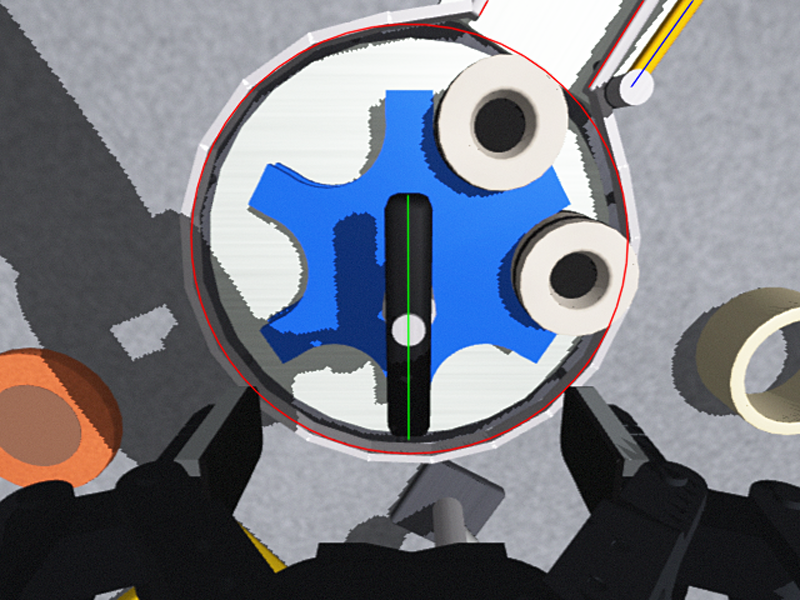

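Request:
play_rows:
  steps:
    - [[0, 0, 0.02], [0, 0, 0]]
    - [[0, 0, 0.03], [0, 0, 0]]
    - [[0, 0, 0.03], [0, 0, 0]]
    - [[0, 0, 0.02], [0, 0, 0]]
    - [[0, 0, 0.017], [0, 0, 0]]
    - [[0, 0, 0], [0, 0, 0]]

```text
time_s: 41.8
eef_pos: [531.2, -225.5, 127.0]
ee_rot: [-0.001, 0.956, 0.293, -0.001]
force: [0.1, 0.4, 0.1]
grip_width: 0.999
```

Request:
play_rows:
  steps:
    - [[0, 0, 0], [0, 0, 0]]
    - [[0, 0, 0], [0, 0, 0]]
    - [[0, 0, 0], [0, 0, 0]]
    - [[0, 0, 0], [0, 0, 0]]
    - [[0, 0, 0], [0, 0, 0]]
    - [[0, 0, 0], [0, 0, 0]]
    - [[0, 0, 0], [0, 0, 0]]
  grip: 1
  squeeze: 40

```text
time_s: 42.5
eef_pos: [530.9, -227.0, 129.7]
ee_rot: [0.001, 0.956, 0.294, -0.001]
force: [-8.5, -2.6, 8.9]
grip_width: 0.226
```

Request:
play_rows:
  steps:
    - [[0, 0, 0], [0, 0, 0.1]]
    - [[0, 0, 0], [0, 0, 0.14]]
    - [[0, 0, 0], [0, 0, 0.14]]
    - [[0, 0, 0], [0, 0, 0.14]]
    - [[0, 0, 0], [0, 0, 0.14]]
    - [[0, 0, 0], [0, 0, 0.14]]
    - [[0, 0, 0], [0, 0, 0.14]]
    - [[0, 0, 0], [0, 0, 0.14]]
    - [[0, 0, 0], [0, 0, 0.14]]
    - [[0, 0, 0], [0, 0, 0.113]]
    - [[0, 0, 0], [0, 0, 0]]
    - [[0, 0, 0], [0, 0, 0]]
    - [[0, 0, 0], [0, 0, 0]]

```text
time_s: 43.8
eef_pos: [532.4, -226.8, 129.8]
ee_rot: [0.001, 0.975, -0.223, 0.001]
force: [1.0, -2.7, 6.4]
grip_width: 0.224
```

```bash
python3 - <<'E'
from h import *
st(); chk("pics/s24.png",[(86.6,50),(86.6,-50)],box=(200,200,380,300))
E
```

```text
t 43.8 m [ 0.4 -0.5] z 129.8 yaw-M deg -30.0 tz [ 0.002 -0.003 -1.   ] F [ 1.  -2.7  6.4] w 0.224 q6 -0.15
```

View pics/s24.png

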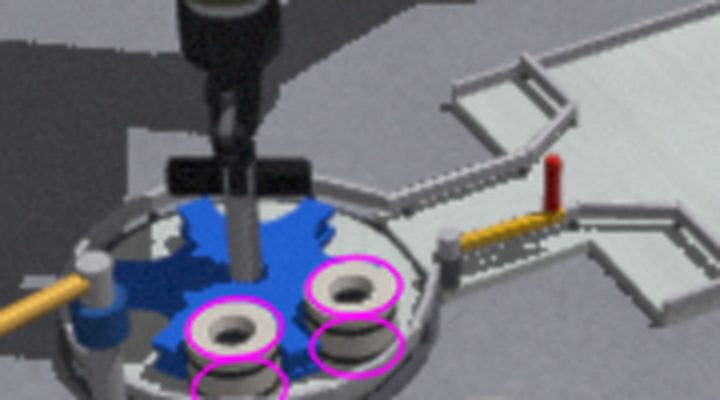

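Request:
play_rows:
  steps:
    - [[0, 0, 0], [0, 0, 0]]
    - [[0, 0, 0], [0, 0, 0]]
    - [[0, 0, 0], [0, 0, 0]]
    - [[0, 0, -0.03], [0, 0, 0]]
    - [[0, 0, -0.05], [0, 0, 0]]
    - [[0, 0, -0.05], [0, 0, 0]]
    - [[0, 0, 0], [0, 0, -0.167]]
    - [[0, 0, 0], [0, 0, -0.167]]
    - [[0, 0, 0], [0, 0, -0.167]]
    - [[0, 0, 0], [0, 0, -0.167]]
    - [[0, 0, 0], [0, 0, 0]]
  grip: 0

```text
time_s: 44.95
eef_pos: [531.6, -225.8, 225.7]
ee_rot: [-0.0, 0.999, 0.038, -0.0]
force: [-0.6, 0.4, 0.6]
grip_width: 1.0
```

Request:
play_rows:
  steps:
    - [[0.004, -0.045, -0.006], [0, 0, 0]]
    - [[0.004, -0.045, -0.006], [0, 0, 0]]
    - [[0.004, -0.045, -0.006], [0, 0, 0]]
    - [[0.004, -0.045, -0.006], [0, 0, 0]]
    - [[0.004, -0.045, -0.006], [0, 0, 0]]
    - [[0.004, -0.045, -0.006], [0, 0, 0]]
    - [[0.004, -0.045, -0.006], [0, 0, 0]]
    - [[0.004, -0.045, -0.006], [0, 0, 0]]
    - [[0.004, -0.045, -0.006], [0, 0, 0]]
    - [[0.004, -0.045, -0.006], [0, 0, 0]]
    - [[0.004, -0.045, -0.006], [0, 0, 0]]
    - [[0.004, -0.045, -0.006], [0, 0, 0]]
    - [[0, 0, 0], [0, 0, 0]]
    - [[0, 0, 0], [0, 0, 0]]

```text
time_s: 46.35
eef_pos: [537.5, 181.0, 279.7]
ee_rot: [0.0, 0.999, 0.036, -0.0]
force: [0.4, 0.0, 0.7]
grip_width: 0.999
```

```bash
python3 - <<'E'
from h import *
M=np.load("M.npy");st()
i=cams.camera_info("wrist"); im=cams.capture("wrist"); np.savez("w25.npz",im=im,**i)
overlay(im,i,M,(0,0,640,480),"pics/w25.png",fx=1.25,gate=1.62)
i=cams.camera_info("top"); im=cams.capture("top"); overlay(im,i,M,(150,190,430,350),"pics/t25.png",gate=1.62,car=2.094)
E
```

```text
t 46.35 m [ 35.7 405.8] z 279.7 yaw-M deg -0.08 tz [-0. -0. -1.] F [0.4 0.  0.7] w 0.999 q6 0.05
```

View pics/w25.png

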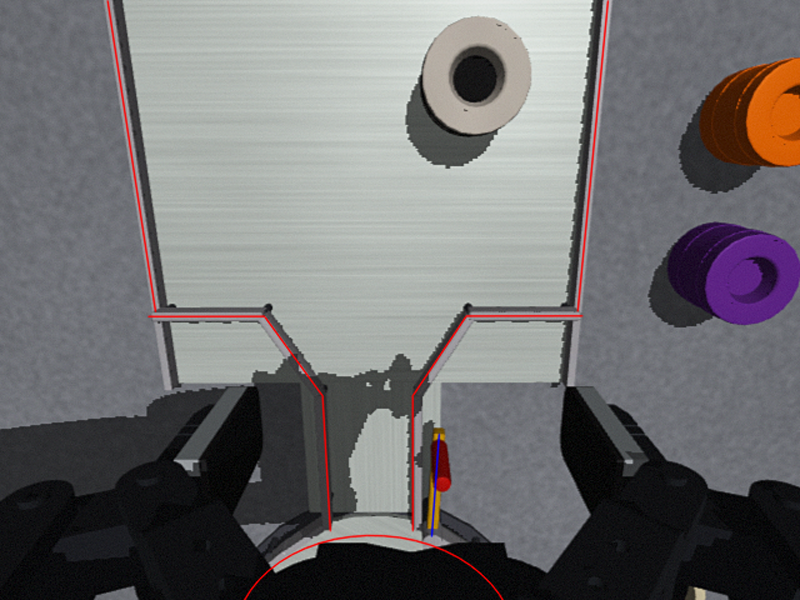

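View pics/t25.png

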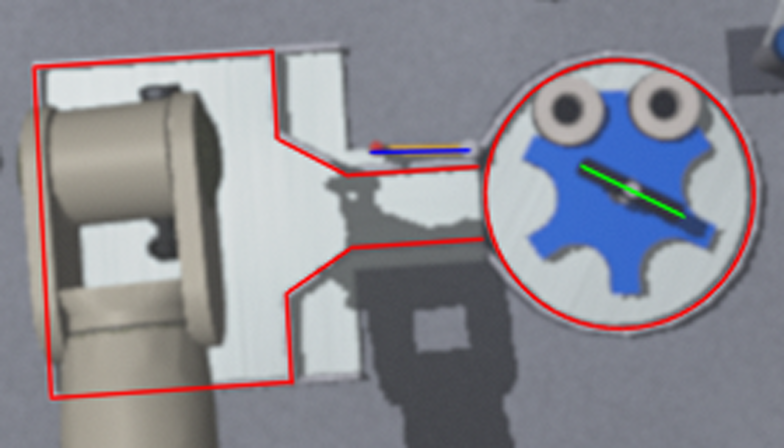

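```bash
python3 - <<'E'
from h import *
M=np.load("M.npy")
d=np.load("w25.npz"); i={k:d[k] for k in d.files if k!="im"}
print(np.round(w2m(unproj(np.array((476,75))/1.25,72,i)[0],M)[0],1)); st()
E
```

```text
[ 78.  521.8]
t 46.45 m [ 35.8 404.7] z 279.7 yaw-M deg -0.14 tz [-0.001 -0.    -1.   ] F [0.  0.4 0.5] w 1.004 q6 0.04
```

Request:
play_rows:
  steps:
    - [[0.0141, -0.039, 0.02], [0, 0, 0]]
    - [[0.0141, -0.039, 0.02], [0, 0, 0]]
    - [[0.0141, -0.039, 0.02], [0, 0, 0]]
    - [[0.0141, -0.039, 0.02], [0, 0, 0]]
    - [[0, 0, 0.03], [0, 0, 0]]
    - [[0, 0, 0.03], [0, 0, 0]]
    - [[0, 0, 0.03], [0, 0, 0]]
    - [[0, 0, 0.03], [0, 0, 0]]
    - [[0, 0, 0.03], [0, 0, 0]]
    - [[0, 0, 0.03], [0, 0, 0]]
    - [[0, 0, 0.02], [0, 0, 0]]
    - [[0, 0, 0.02], [0, 0, 0]]
    - [[0, 0, 0.012], [0, 0, 0]]
    - [[0, 0, 0], [0, 0, 0]]
    - [[0, 0, 0], [0, 0, 0]]

```text
time_s: 47.95
eef_pos: [571.6, 300.5, 46.6]
ee_rot: [-0.0, 0.999, 0.037, 0.001]
force: [0.6, -0.1, 0.0]
grip_width: 0.998
```

Request:
play_rows:
  steps:
    - [[0, 0, 0], [0, 0, 0]]
    - [[0, 0, 0], [0, 0, 0]]
    - [[0, 0, 0], [0, 0, 0]]
    - [[0, 0, 0], [0, 0, 0]]
    - [[0, 0, 0], [0, 0, 0]]
  grip: 1
  squeeze: 20

```text
time_s: 48.45
eef_pos: [571.6, 300.6, 47.1]
ee_rot: [-0.0, 0.999, 0.037, 0.001]
force: [-1.7, -0.4, 5.3]
grip_width: 0.808
```

```bash
python3 - <<'E'
from h import *
st()
E
```

```text
t 48.45 m [ 78.6 522.6] z 47.1 yaw-M deg -0.01 tz [ 0.001  0.    -1.   ] F [-1.7 -0.4  5.3] w 0.808 q6 0.23
```

Request:
play_rows:
  steps:
    - [[-0.0065, 0.0102, 0], [0, 0, 0]]
    - [[-0.0131, 0.0204, 0], [0, 0, 0]]
    - [[-0.0131, 0.0204, 0], [0, 0, 0]]
    - [[-0.0131, 0.0204, 0], [0, 0, 0]]
    - [[-0.0131, 0.0204, 0], [0, 0, 0]]
    - [[-0.0131, 0.0204, 0], [0, 0, 0]]
    - [[-0.0131, 0.0204, 0], [0, 0, 0]]
    - [[-0.0131, 0.0204, 0], [0, 0, 0]]
    - [[-0.0066, 0.0105, 0], [0, 0, 0]]
    - [[0, 0.02, 0], [0, 0, 0]]
    - [[0, 0.02, 0], [0, 0, 0]]
    - [[0, 0.02, 0], [0, 0, 0]]
    - [[0, 0.02, 0], [0, 0, 0]]
    - [[0, 0.02, 0], [0, 0, 0]]
    - [[0, 0.02, 0], [0, 0, 0]]
    - [[0, 0.016, 0], [0, 0, 0]]
    - [[0, 0.01, 0], [0, 0, 0]]
    - [[0, 0, 0], [0, 0, 0]]
    - [[0, 0, 0], [0, 0, 0]]

```text
time_s: 50.35
eef_pos: [510.7, 62.7, 46.7]
ee_rot: [0.0, 0.999, 0.037, 0.001]
force: [0.4, -0.2, 6.8]
grip_width: 0.807
```

```bash
python3 - <<'E'
from h import *
st()
im=cams.capture("wrist"); cv2.imwrite("pics/w26.png",im[:,:,::-1])
E
```

```text
t 50.35 m [2.000e-01 2.898e+02] z 46.7 yaw-M deg -0.03 tz [ 0.002 -0.    -1.   ] F [ 0.4 -0.2  6.8] w 0.807 q6 -0.18
```

View pics/w26.png

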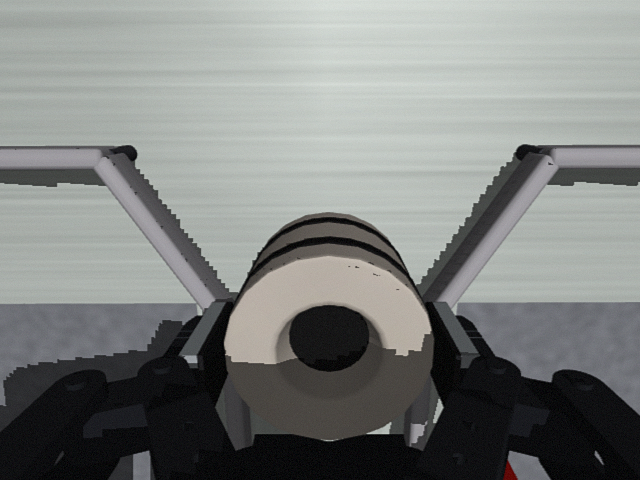

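Request:
play_rows:
  steps:
    - [[0, 0, 0], [0, 0, 0]]
    - [[0, 0, 0], [0, 0, 0]]
    - [[0, 0, 0], [0, 0, 0]]
    - [[0, 0, -0.02], [0, 0, 0]]
    - [[0, 0, -0.03], [0, 0, 0]]
    - [[0, 0, -0.03], [0, 0, 0]]
    - [[-0.0029, -0.02, 0], [0, 0, 0]]
    - [[-0.0029, -0.02, 0], [0, 0, 0]]
    - [[-0.0029, -0.02, 0], [0, 0, 0]]
    - [[-0.0029, -0.0227, 0], [0, 0, 0]]
    - [[0, 0, 0], [0, 0, 0]]
  grip: 0

```text
time_s: 51.5
eef_pos: [495.5, 126.7, 105.0]
ee_rot: [-0.0, 0.999, 0.038, -0.001]
force: [0.0, -1.1, -0.6]
grip_width: 1.001
```

Request:
play_rows:
  steps:
    - [[0, 0, 0], [0, 0, 0]]
    - [[0, 0, 0], [0, 0, 0]]
    - [[0, 0, 0], [0, 0, 0]]
    - [[0, 0, 0], [0, 0, 0]]
    - [[0, 0, 0], [0, 0, 0]]
    - [[0, 0, 0], [0, 0, 0]]
    - [[0, 0, 0.02], [0, 0, 0]]
    - [[0, 0, 0.03], [0, 0, 0]]
    - [[0, 0, 0.025], [0, 0, 0]]
    - [[0, 0, 0.008], [0, 0, 0]]
    - [[0, 0, 0], [0, 0, 0]]
  grip: 1

```text
time_s: 52.6
eef_pos: [496.5, 124.3, 43.4]
ee_rot: [-0.0, 0.999, 0.037, -0.001]
force: [0.3, -0.0, -0.5]
grip_width: 0.002
```

```bash
python3 - <<'E'
from h import *
st(); chk("pics/s27.png",[],box=(190,170,470,330),fx=2.8)
E
```

```text
t 52.6 m [ -9.3 352.3] z 43.4 yaw-M deg -0.01 tz [-0.001 -0.    -1.   ] F [ 0.3 -0.  -0.5] w 0.002 q6 -0.06
```

View pics/s27.png

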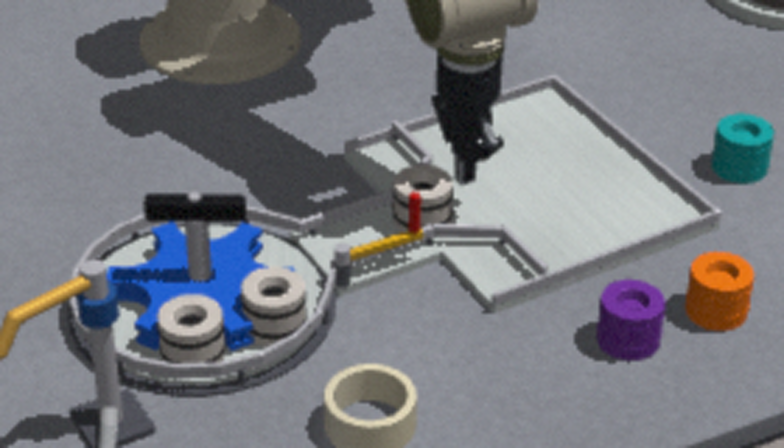

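Request:
play_rows:
  steps:
    - [[0, 0.012, 0], [0, 0, 0]]
    - [[0, 0.016, 0], [0, 0, 0]]
    - [[0, 0.016, 0], [0, 0, 0]]
    - [[0, 0.016, 0], [0, 0, 0]]
    - [[0, 0.016, 0], [0, 0, 0]]
    - [[0, 0.016, 0], [0, 0, 0]]
    - [[0, 0.016, 0], [0, 0, 0]]
    - [[0, 0.016, 0], [0, 0, 0]]
    - [[0, 0.016, 0], [0, 0, 0]]
    - [[0, 0.016, 0], [0, 0, 0]]
    - [[0, 0.016, 0], [0, 0, 0]]
    - [[0, 0.016, 0], [0, 0, 0]]
    - [[0, 0.014, 0], [0, 0, 0]]
    - [[0, 0.012, 0], [0, 0, 0]]
    - [[0.0055, 0.012, 0], [0, 0, 0]]
    - [[0.0055, 0.01, 0], [0, 0, 0]]
    - [[0.0055, 0.01, 0], [0, 0, 0]]
    - [[0, 0.008, 0], [0, 0, 0]]
    - [[0, 0, 0], [0, 0, 0]]

```text
time_s: 54.55
eef_pos: [523.5, -65.7, 43.8]
ee_rot: [0.0, 0.999, 0.037, 0.0]
force: [0.4, 0.7, -0.4]
grip_width: -0.002
```

Request:
play_rows:
  steps:
    - [[0, 0.004, 0], [0, 0, 0]]
    - [[0, 0.004, 0], [0, 0, 0]]
    - [[0, 0.004, 0], [0, 0, 0]]
    - [[0, 0.004, 0], [0, 0, 0]]
    - [[0, 0.003, 0], [0, 0, 0]]
    - [[0, 0.002, 0], [0, 0, 0]]
    - [[0, 0, 0], [0, 0, 0]]

```text
time_s: 55.25
eef_pos: [524.4, -80.7, 43.7]
ee_rot: [0.0, 0.999, 0.037, 0.0]
force: [-1.7, 1.2, -1.9]
grip_width: -0.001
```

```bash
python3 - <<'E'
from h import *
st(); chk("pics/s28.png",[(0,101)],box=(200,200,380,300))
E
```

```text
t 55.25 m [  3.3 145.8] z 43.7 yaw-M deg -0.02 tz [ 0. -0. -1.] F [-1.7  1.2 -1.9] w -0.001 q6 -0.45
```

View pics/s28.png

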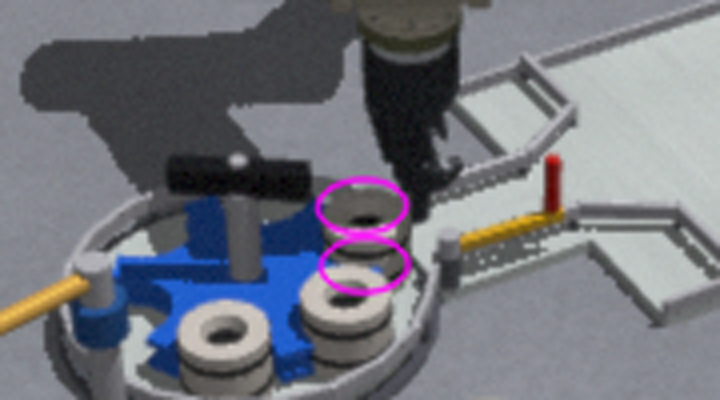

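Turned slightly again; back off, let it swing in, and push home again.

Request:
play_rows:
  steps:
    - [[0, -0.012, 0], [0, 0, 0]]
    - [[0, -0.008, 0], [0, 0, 0]]
    - [[0, 0, 0], [0, 0, 0]]
    - [[0, 0, 0], [0, 0, 0]]
    - [[0, 0.008, 0], [0, 0, 0]]
    - [[0, 0.008, 0], [0, 0, 0]]
    - [[0, 0.004, 0], [0, 0, 0]]
    - [[0, 0, 0], [0, 0, 0]]

```text
time_s: 56.1
eef_pos: [524.4, -81.0, 43.7]
ee_rot: [0.0, 0.999, 0.037, 0.0]
force: [0.0, 0.1, 0.3]
grip_width: 0.005
```

Request:
play_rows:
  steps:
    - [[0, 0.002, 0], [0, 0, 0]]
    - [[0, 0.002, 0], [0, 0, 0]]
    - [[0, 0, 0], [0, 0, 0]]

```text
time_s: 56.4
eef_pos: [524.5, -83.4, 43.7]
ee_rot: [-0.0, 0.999, 0.037, 0.0]
force: [0.0, 2.4, 2.1]
grip_width: -0.006
```

```bash
python3 - <<'E'
from h import *
st(); chk("pics/s29.png",[(0,101)],box=(200,200,380,300))
E
```

```text
t 56.4 m [  3.2 143.1] z 43.7 yaw-M deg -0.01 tz [ 0.  0. -1.] F [0.  2.4 2.1] w -0.006 q6 -0.45
```

View pics/s29.png

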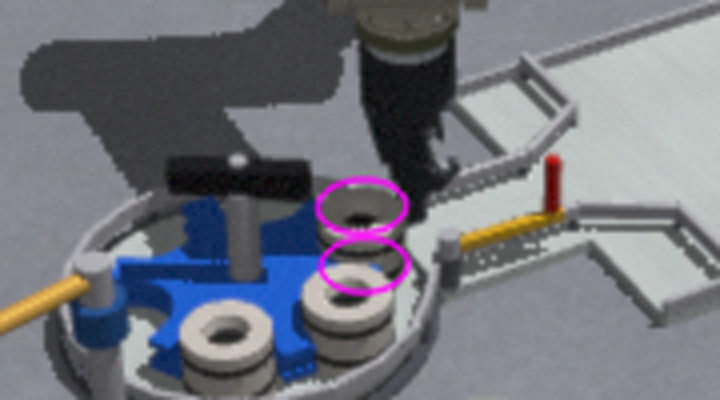

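Request:
play_rows:
  steps:
    - [[0, 0.002, 0], [0, 0, 0]]
    - [[0, 0, 0], [0, 0, 0]]

```text
time_s: 56.65
eef_pos: [524.5, -83.7, 43.7]
ee_rot: [-0.001, 0.999, 0.037, -0.0]
force: [-0.4, 9.8, 3.0]
grip_width: 0.001
```

Request:
play_rows:
  steps:
    - [[0, -0.014, 0], [0, 0, 0]]
    - [[0, 0, 0], [0, 0, 0]]
    - [[0, 0, 0], [0, 0, 0]]
    - [[0, 0.006, 0], [0, 0, 0]]
    - [[0, 0.006, 0], [0, 0, 0]]
    - [[0, 0.002, 0], [0, 0, 0]]
    - [[0, 0, 0], [0, 0, 0]]

```text
time_s: 57.35
eef_pos: [524.3, -83.6, 43.7]
ee_rot: [-0.002, 0.999, 0.037, -0.0]
force: [-1.1, 12.0, 4.9]
grip_width: -0.001
```

```bash
python3 - <<'E'
from h import *
st(); chk("pics/s30.png",[(0,101)],box=(200,200,380,300))
E
```

```text
t 57.35 m [  3.  142.9] z 43.7 yaw-M deg -0.06 tz [-0.001  0.003 -1.   ] F [-1.1 12.   4.9] w -0.001 q6 -0.46
```

View pics/s30.png

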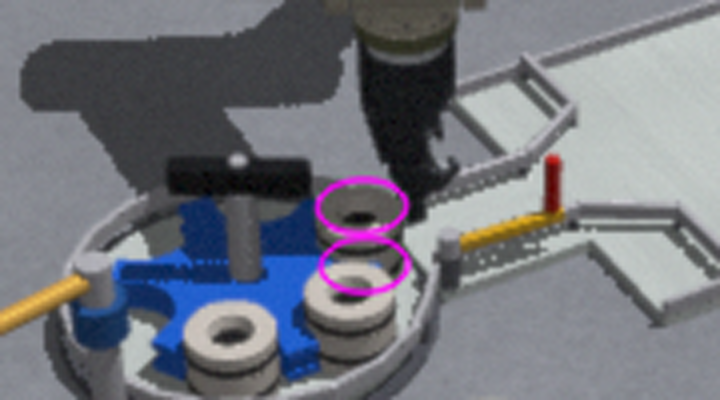

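Request:
play_rows:
  steps:
    - [[0, -0.012, 0], [0, 0, 0]]
    - [[0, -0.03, 0], [0, 0, 0]]
    - [[0, 0, -0.03], [0, 0, 0]]
    - [[0, 0, -0.05], [0, 0, 0]]
    - [[0, 0, -0.05], [0, 0, 0]]
    - [[0, 0, -0.05], [0, 0, 0]]
    - [[0, 0, -0.05], [0, 0, 0]]
    - [[0, 0.038, 0], [0, 0, 0]]
    - [[0, 0.038, 0], [0, 0, 0]]
    - [[0, 0.038, 0], [0, 0, 0]]
    - [[0, 0.038, 0], [0, 0, 0]]
    - [[0, 0.038, 0], [0, 0, 0]]
    - [[-0.004, 0.04, 0], [0, 0, 0]]
    - [[0, 0, 0], [0, 0, 0.167]]
    - [[0, 0, 0], [0, 0, 0.167]]
    - [[0, 0, 0], [0, 0, 0.167]]
    - [[0, 0, 0], [0, 0, 0.167]]
    - [[0, 0, 0], [0, 0, 0]]
  grip: 0

```text
time_s: 59.2
eef_pos: [532.0, -226.0, 216.1]
ee_rot: [0.0, 0.975, -0.224, -0.0]
force: [0.5, -0.1, -1.3]
grip_width: 1.003
```

```bash
python3 - <<'E'
from h import *
M=np.load("M.npy");
i=cams.camera_info("wrist"); im=cams.capture("wrist")
overlay(im,i,M,(0,0,640,480),"pics/w31.png",fx=1.25,gate=1.62,car=2.094);st()
E
```

```text
t 59.25 m [0.1 0.4] z 216.2 yaw-M deg -29.93 tz [-0. -0. -1.] F [-0.4 -0.1 -0.8] w 1.004 q6 -0.16
```

View pics/w31.png

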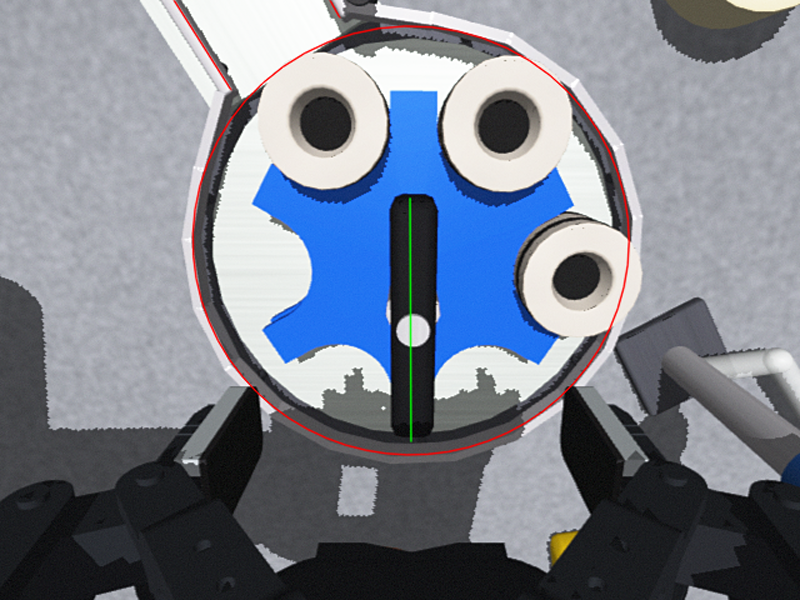

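Request:
play_rows:
  steps:
    - [[0, 0, 0.02], [0, 0, 0]]
    - [[0, 0, 0.03], [0, 0, 0]]
    - [[0, 0, 0.03], [0, 0, 0]]
    - [[0, 0, 0.02], [0, 0, 0]]
    - [[0, 0, 0.017], [0, 0, 0]]
    - [[0, 0, 0], [0, 0, 0]]

```text
time_s: 59.85
eef_pos: [531.5, -225.4, 127.0]
ee_rot: [-0.0, 0.975, -0.223, -0.001]
force: [-0.5, 0.7, 0.4]
grip_width: 0.999
```

Request:
play_rows:
  steps:
    - [[0, 0, 0], [0, 0, 0]]
    - [[0, 0, 0], [0, 0, 0]]
    - [[0, 0, 0], [0, 0, 0]]
    - [[0, 0, 0], [0, 0, 0]]
    - [[0, 0, 0], [0, 0, 0]]
    - [[0, 0, 0], [0, 0, 0]]
    - [[0, 0, 0], [0, 0, 0]]
  grip: 1
  squeeze: 40

```text
time_s: 60.55
eef_pos: [532.7, -226.1, 129.7]
ee_rot: [0.0, 0.975, -0.223, 0.001]
force: [1.5, -0.2, 4.4]
grip_width: 0.224
```

Request:
play_rows:
  steps:
    - [[0, 0, 0], [0, 0, 0.1]]
    - [[0, 0, 0], [0, 0, 0.14]]
    - [[0, 0, 0], [0, 0, 0.14]]
    - [[0, 0, 0], [0, 0, 0.14]]
    - [[0, 0, 0], [0, 0, 0.14]]
    - [[0, 0, 0], [0, 0, 0.14]]
    - [[0, 0, 0], [0, 0, 0.14]]
    - [[0, 0, 0], [0, 0, 0.14]]
    - [[0, 0, 0], [0, 0, 0.14]]
    - [[0, 0, 0], [0, 0, 0.113]]
    - [[0, 0, 0], [0, 0, 0]]
    - [[0, 0, 0], [0, 0, 0]]
    - [[0, 0, 0], [0, 0, 0]]

```text
time_s: 61.85
eef_pos: [534.1, -228.1, 129.9]
ee_rot: [-0.0, 0.732, -0.681, 0.004]
force: [10.2, -9.2, 0.5]
grip_width: 0.224
```

```bash
python3 - <<'E'
from h import *
st(); chk("pics/s32.png",[(86.6,50),(86.6,-50),(0,-100)],box=(200,200,380,300))
E
```

```text
t 61.85 m [ 2.1 -1.9] z 129.9 yaw-M deg -90.07 tz [ 0.007 -0.006 -1.   ] F [10.2 -9.2  0.5] w 0.224 q6 0.89
```

View pics/s32.png

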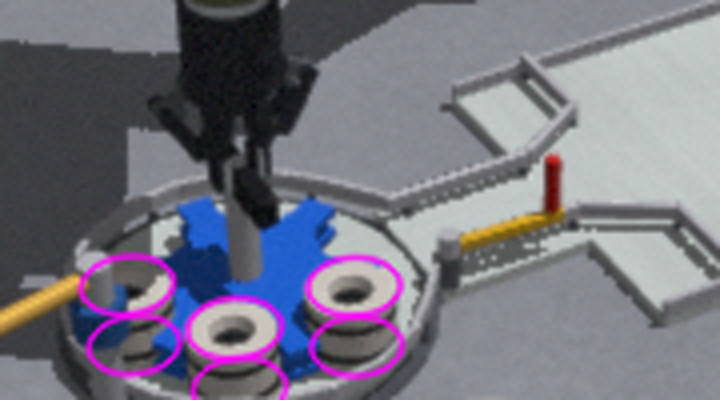

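Request:
play_rows:
  steps:
    - [[0, 0, 0], [0, 0, 0]]
    - [[0, 0, 0], [0, 0, 0]]
    - [[0, 0, 0], [0, 0, 0]]
    - [[0, 0, -0.03], [0, 0, 0]]
    - [[0, 0, -0.05], [0, 0, 0]]
    - [[0, 0, -0.05], [0, 0, 0]]
    - [[0, 0, 0], [0, 0, 0]]
  grip: 0

```text
time_s: 62.6
eef_pos: [533.5, -226.4, 231.1]
ee_rot: [-0.001, 0.733, -0.681, 0.004]
force: [0.2, -0.9, -0.4]
grip_width: 0.998
```

Request:
play_rows:
  steps:
    - [[0, 0, 0], [0, 0, -0.182]]
    - [[0, 0, 0], [0, 0, -0.182]]
    - [[0, 0, 0], [0, 0, -0.182]]
    - [[0, 0, 0], [0, 0, -0.182]]
    - [[0, 0, 0], [0, 0, -0.182]]
    - [[0, 0, 0], [0, 0, -0.182]]
    - [[0, 0, 0], [0, 0, -0.182]]
    - [[0, 0, 0], [0, 0, -0.182]]
    - [[0, 0, 0], [0, 0, -0.182]]
    - [[0, 0, 0], [0, 0, -0.182]]
    - [[0, 0, 0], [0, 0, -0.182]]
    - [[0, 0, 0], [0, 0, 0]]

```text
time_s: 63.8
eef_pos: [531.9, -225.5, 225.3]
ee_rot: [-0.0, 0.999, 0.038, -0.0]
force: [0.1, 0.1, -0.1]
grip_width: 1.0
```

Request:
play_rows:
  steps:
    - [[0.0128, -0.0545, 0], [0, 0, 0]]
    - [[0.0128, -0.0545, 0], [0, 0, 0]]
    - [[0.0128, -0.0545, 0], [0, 0, 0]]
    - [[0.0128, -0.0545, 0], [0, 0, 0]]
    - [[0.0128, -0.0545, 0], [0, 0, 0]]
    - [[0.0128, -0.0545, 0], [0, 0, 0]]
    - [[0, 0, 0], [0, 0, 0]]
    - [[0, 0, 0], [0, 0, 0]]

```text
time_s: 64.6
eef_pos: [571.0, 23.8, 225.5]
ee_rot: [0.0, 0.999, 0.037, -0.0]
force: [-0.4, -1.3, 0.4]
grip_width: 0.998
```

```bash
python3 - <<'E'
from h import *
M=np.load("M.npy");
i=cams.camera_info("wrist"); im=cams.capture("wrist")
overlay(im,i,M,(0,0,640,480),"pics/w33.png",fx=1.25,gate=1.62,car=3.14);st()
i=cams.camera_info("top"); im=cams.capture("top"); overlay(im,i,M,(270,180,450,330),"pics/t33.png",gate=1.62,car=3.14159,fx=4)
E
```

```text
t 64.65 m [ 57.5 245.6] z 225.6 yaw-M deg -0.09 tz [-0.001 -0.    -1.   ] F [-1.  -0.7  0.2] w 1.001 q6 -0.24
```

View pics/w33.png

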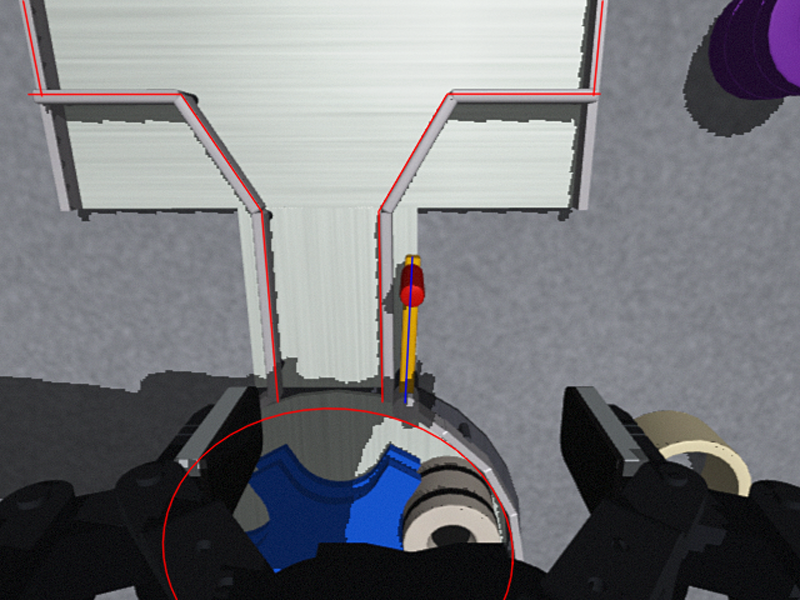

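View pics/t33.png

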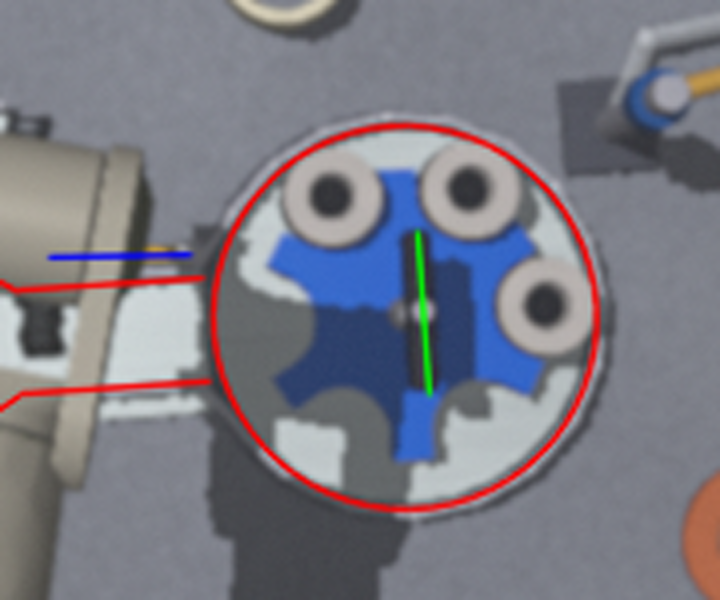

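```bash
python3 - <<'E'
from h import *
M=np.load("M.npy"); i=cams.camera_info("top")
for p,s in [((331.5,196),(86.6,50)),((469.5,189),(86.6,-50)),((545.5,305),(0,-100))]:
    m=w2m(unproj((270+p[0]/4,180+p[1]/4),72,i)[0],M)[0]; print(np.round(m,1),np.round(np.hypot(*(m-s)),1))
E
```

```text
[87.1 48.7] 1.4
[ 85.7 -49.7] 1.0
[ -0.1 -97.6] 2.4
```

Request:
play_rows:
  steps:
    - [[0, 0.001, 0.03], [0, 0, 0]]
    - [[0, 0, 0.03], [0, 0, 0]]
    - [[0, 0, 0.03], [0, 0, 0]]
    - [[0, 0, 0.03], [0, 0, 0]]
    - [[0, 0, 0.03], [0, 0, 0]]
    - [[0, 0, 0.025], [0, 0, 0]]
    - [[0, 0, 0.02], [0, 0, 0]]
    - [[0, 0, 0.011], [0, 0, 0]]
    - [[0, 0, 0], [0, 0, 0]]

```text
time_s: 65.6
eef_pos: [570.8, 21.6, 70.6]
ee_rot: [-0.0, 0.999, 0.036, -0.001]
force: [-0.3, 0.1, 0.1]
grip_width: 1.001
```

Request:
play_rows:
  steps:
    - [[0, 0, 0], [0, 0, 0]]
    - [[0, 0, 0], [0, 0, 0]]
    - [[0, 0, 0], [0, 0, 0]]
    - [[0, 0, 0], [0, 0, 0]]
    - [[0, 0, 0], [0, 0, 0]]
    - [[0, 0, 0], [0, 0, 0]]
    - [[0, 0, 0], [0, 0, 0]]
    - [[0, 0, 0], [0, 0, 0]]
  grip: 1
  squeeze: 25

```text
time_s: 66.4
eef_pos: [571.4, 22.4, 71.7]
ee_rot: [0.0, 0.999, 0.037, 0.0]
force: [-0.5, -0.0, 4.0]
grip_width: 0.159
```

```bash
python3 - <<'E'
from h import *
st()
E
```

```text
t 66.4 m [ 57.8 245.2] z 71.7 yaw-M deg 0.04 tz [ 0.  0. -1.] F [-0.5 -0.   4. ] w 0.159 q6 -0.24
```

Moulds are 1–2.4 mm from their stations. The pin is gripped, so I run the opening arc in reverse.

Request:
play_rows:
  steps:
    - [[-0.0123, 0.0003, 0], [0, 0, 0]]
    - [[-0.0122, 0.0015, 0], [0, 0, 0]]
    - [[-0.012, 0.0027, 0], [0, 0, 0]]
    - [[-0.0116, 0.0039, 0], [0, 0, 0]]
    - [[-0.0112, 0.005, 0], [0, 0, 0]]
    - [[-0.0106, 0.0061, 0], [0, 0, 0]]
    - [[-0.01, 0.0071, 0], [0, 0, 0]]
    - [[-0.0092, 0.0081, 0], [0, 0, 0]]
    - [[-0.0084, 0.009, 0], [0, 0, 0]]
    - [[-0.0074, 0.0098, 0], [0, 0, 0]]
    - [[-0.0064, 0.0105, 0], [0, 0, 0]]
    - [[-0.0053, 0.011, 0], [0, 0, 0]]
    - [[-0.0042, 0.0115, 0], [0, 0, 0]]
    - [[-0.003, 0.0119, 0], [0, 0, 0]]
    - [[-0.0018, 0.0121, 0], [0, 0, 0]]
    - [[-0.0006, 0.0123, 0], [0, 0, 0]]
    - [[0, 0.002, 0], [0, 0, 0]]
    - [[0, 0.001, 0], [0, 0, 0]]
    - [[0, 0, 0], [0, 0, 0]]
    - [[0, 0, 0], [0, 0, 0]]

```text
time_s: 68.4
eef_pos: [482.4, -79.2, 71.4]
ee_rot: [-0.0, 0.999, 0.037, -0.002]
force: [-8.0, 0.0, 10.1]
grip_width: 0.155
```

```bash
python3 - <<'E'
from h import *
st()
im=cams.capture("wrist"); cv2.imwrite("pics/w34.png",im[:,:,::-1])
E
```

```text
t 68.4 m [-38.5 150.4] z 71.4 yaw-M deg 0.05 tz [-0.004  0.    -1.   ] F [-8.   0.  10.1] w 0.155 q6 -0.48
```

View pics/w34.png

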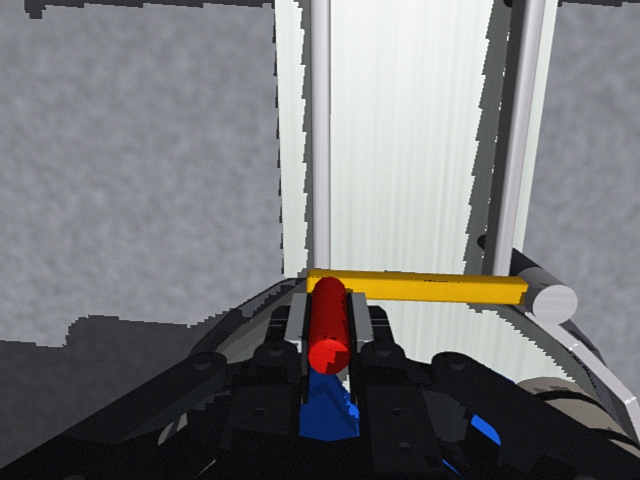

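Request:
play_rows:
  steps:
    - [[0, 0.003, 0], [0, 0, 0]]
    - [[0, 0.002, 0], [0, 0, 0]]
    - [[0, 0, 0], [0, 0, 0]]

```text
time_s: 68.75
eef_pos: [482.5, -82.9, 71.3]
ee_rot: [-0.0, 0.999, 0.037, -0.002]
force: [-7.8, 1.1, 10.0]
grip_width: 0.15
```

Request:
play_rows:
  steps:
    - [[0, 0, 0], [0, 0, 0]]
    - [[0, 0, 0], [0, 0, 0]]
    - [[0, 0, 0], [0, 0, 0]]
    - [[0, 0, 0], [0, 0, 0]]
    - [[0, 0, -0.03], [0, 0, 0]]
    - [[0, 0, -0.05], [0, 0, 0]]
    - [[0, 0, -0.06], [0, 0, 0]]
    - [[0, 0, -0.06], [0, 0, 0]]
    - [[0, 0, 0], [0, 0, 0]]
    - [[0, 0, 0], [0, 0, 0]]
  grip: 0

```text
time_s: 69.75
eef_pos: [484.3, -82.5, 221.7]
ee_rot: [0.0, 0.999, 0.037, 0.0]
force: [-0.3, -0.3, -1.0]
grip_width: 0.997
```

```bash
python3 - <<'E'
from h import *
M=np.load("M.npy");st()
i=cams.camera_info("wrist"); im=cams.capture("wrist")
overlay(im,i,M,(0,0,640,480),"pics/w35.png",fx=1.25,gate=0,car=3.14)
chk("pics/s35.png",[(86.6,50),(86.6,-50),(0,-100)],box=(190,170,470,330),fx=2.8)
i=cams.camera_info("top"); im=cams.capture("top"); overlay(im,i,M,(270,180,450,330),"pics/t35.png",gate=0,car=3.14159,fx=4)
E
```

```text
t 69.75 m [-36.9 146.9] z 221.7 yaw-M deg 0.04 tz [ 0.001 -0.    -1.   ] F [-0.3 -0.3 -1. ] w 0.997 q6 -0.48
```

View pics/w35.png

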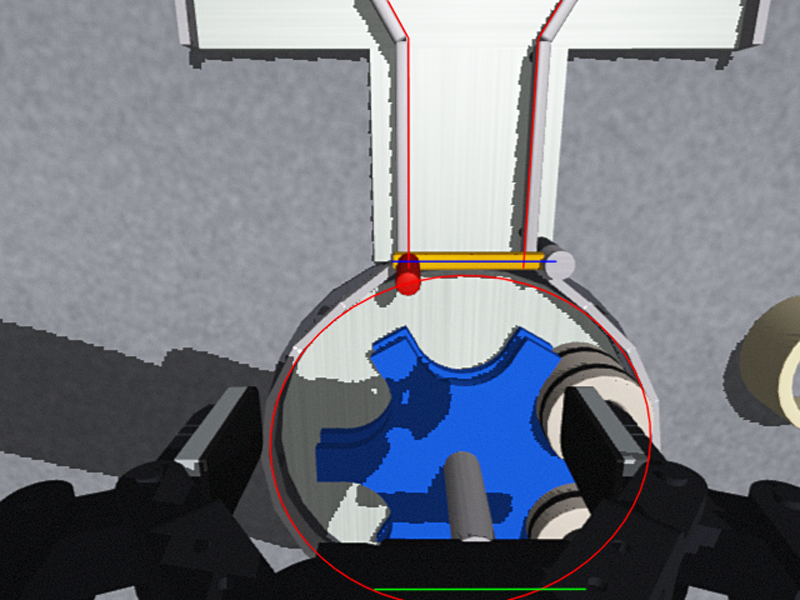

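View pics/s35.png

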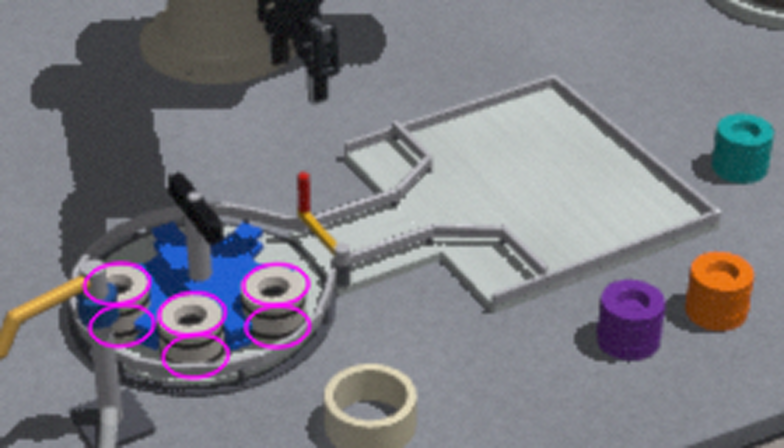

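The gate bar lies on the shut line at (395–545, 262). Pocket 0 is empty, and all three moulds sit on their station circles.

```bash
python3 -c "
from rig import ctrl
print(ctrl.finish_job())"
```

```text
the job is handed in; nothing more can be done
None
```

The job is done and handed in at about 70 s; the hand-in gave no verdict. Three moulds were present. I opened the gate, then dragged each mould to the lane mouth, pushed it home, and turned the carousel one click clockwise. Last, I swung the gate shut.

**Last checks:**
- **Moulds:** in the top view they measured 1.4, 1.0 and 2.4 mm from stations 1, 2 and 3 before the gate was shut. A scene picture after the gate was shut showed them still on the station circles, and the pocket facing the lane was empty.
- **Carousel and gate:** both looked at rest in the right place, the carousel in its third click and the gate bar on the shut line.
- **Arm and bystanders:** the gripper was open and clear of everything. I never went near the tape, meter or clay disc, and the tape showed no movement, but I did not measure any of the three.

**What went less smoothly:**
- **Carousel nudged:** each mould's first push turned the carousel a few degrees. I backed off, it swung back into the click, and I pushed again until the force showed the mould was home.
- **Machine position:** my estimate of where the machine stands was 1–4 mm off at first. I corrected it with the wrist camera before handling any mould.

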